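# Load the firing tray and close the oven hood

### The job

Raise the oven's hinged hood fully to its open stop without banging it. Then draw the firing tray out of its blue parking dock, put it down on the white stone slab and let go of it; take it again by its handle and set it centrally on the round plinth of the oven, with the handle sticking out at the front. Keep the tray level throughout, leave the jar, the crucible and the tooth model alone, and finally lower the hood gently, under control, until it is fully shut over the tray.

Things in the scene. Friction and masses are not known exactly. Their poses are not given: they have to be found in the camera images.
- oven: Compact white bench oven, cold, fixed to the bench. Origin: on the bench under the plinth's centre. Its own -x is its front, +x its back (hinge side), z up. Base box from x -78 to +175 mm, y -115 to +115 mm, top at z 60 mm. On it a round white plinth, diameter 84 mm, top at z 72 mm. The front faces the robot's right (about world -y).
- plinth (a point): Centre of the top face of the oven's round plinth, 72 mm above the bench; axes as the oven's.
- hinge (a point): A point on the hood's hinge axis, at oven x +130, y 0, z 75 mm. The axis runs along the oven's y.
- hood (a joint): Angle of the hinged hood in rad: 0 = shut on its stop, 0.8 = open on its stop (front edge up). White with a blue lower edge, about 0.9 kg, walls 10 mm. Friction hinge: it stays where it is left above about 0.6 rad, but let go lower down it falls shut and slams. Lifting takes about 6 N at the bar. Shut, it covers oven x -65 to +120, y -85 to +85, z 64 to 165 mm.
- notch (a point): Top middle of the notch in the hood's front wall (hood shut: oven x -60, y 0, z 120 mm). The notch is 60 mm wide and open at the bottom; the tray's handle sticks out through it when the hood is shut. With the hood fully open its lower front edge leans over oven x -5 mm, 215 mm high: no room for a gripper straight above the plinth.
- hood_bar (a point): Middle of the black grip bar of the hood: a round bar of 14 mm diameter, 110 mm long along the oven's y, standing 55 mm off the hood's front face. Hood shut: at oven x -120, z 155 mm; hood open: about oven x +17, z 307 mm. It turns with the hood; a round bar can turn between the fingers.
- dock: Parking dock of the tray, fixed. Origin: on the bench, under the place of the tray's block. Aluminium slab from x -160 to +40 mm, y -45 to +45 mm, top at z 12 mm. Over the handle stands a blue tunnel from x -156 to -41 mm, 37 mm wide outside, 23 mm wide inside (y), roof underside at z 48 mm, top at z 54 mm. The tray comes out along the dock's +x; it must be drawn about 120 mm to be clear.
- tray: Firing tray, 0.18 kg, loose. Origin: centre of the underside of its block; z up. Block: tan honeycomb on a steel plate, 64 mm long (x), 56 mm wide (y), 26 mm high, with three violet crowns 11 mm high on top. A straight handle runs from its -x end to x -150 mm. Starts in the dock, axes about along the dock's, underside at z 12 mm, handle in the tunnel. Centre of mass about 15 mm towards the handle.
- tray_handle (a point): Grip point on the tray's handle, at tray x -105, y 0, z 24 mm; axes as the tray's. The handle is 14 mm wide and 16 mm high (z 16 to 32 mm over the tray's underside).
- stone: White square slab 120 x 120 x 12 mm, fixed, lying on the bench between dock and oven. Origin: centre of its underside; top at z 12 mm. The handle may hang over its edge.
- jar: Bystander: amber jar with a blue lid, 54 mm diameter, 75 mm high. Origin: centre of its underside.
- crucible: Bystander: white ceramic crucible, 72 mm diameter at the rim, 50 mm high. Origin: centre of its underside.
- model: Bystander: reddish-brown plaster block with a white row of teeth, 70 x 60 x 31 mm. Origin: centre of its underside.
Things that resemble listed ones, but are neither listed nor needed, are in the scene too. Of the things like the tray, leave any that is green; of the rest the larger one is meant. What is meant by the stone is not turquoise, and is the smaller of those in its own colour.

How it is judged:
By the outcome, as a careful person would: the job done as asked, in the order asked, and still so for the second after the job is handed in, with the robot touching nothing.
It also fails if it takes over 72 s, if anything falls off the work surface, if the arm or the gripper's body presses on something with over 40 N, if the wrist force passes 120 N, or if a joint passes its speed limit or range.

### The arm

A 6-joint arm with a two-finger parallel gripper is mounted at the origin on the work surface. World frame = base frame: x ahead of the robot, y to its left, z up, the work surface at z = 0. Lengths are in m, angles in rad, forces in N, time in s.
With the tool pointing down it reaches from about 0.35 to 0.85 m from the base axis. Payload 8.1 kg.
Tool frame: the origin (TCP) lies at the very end of the fingers, on their centre line; the grasp point (between the pads) lies 19 mm behind it; z points along the fingers, x is the direction in which the jaws open and shut, and the axes are right-handed (so a half turn about z gives the same grasp; the last joint's range is limited). The gripper opens to 93 mm and grips with 3 to 60 N. Pads are 15 mm wide; open, the fingers measure 128 mm over their backs; the gripper's body (75 mm by 188 mm) begins 65 mm behind the grasp point.
Start: joints at [1.093, 0.13, 1.488, -0, 1.523, -0.085], TCP at [0.23, 0.554, 0.219] pointing down, gripper open.
Joint ranges: [-2.96, 2.96], [-0.89, 2.26], [0.02, 2.5], [-1.34, 4.48], [0, 2.73], [-2.66, 2.66]. Speed limits (rad/s): [2.39, 2.39, 2.79, 3.14, 3.14, 3.14].

### API

Orientations are given as a unit quaternion [x, y, z, w].
In Python, from cell import arm gives the robot as it stands.
- The arm moves only by the tool send_rows, never from a script. Its argument "motion" is a list of rows, each a list of 7 numbers: the turn, a rotation vector about the tool's x, y, z in degrees, then the shift along the tool's x, y, z in cm, then the finger opening in cm, from 0 to 9.3. A call has 1 to 5 rows; each row shifts and turns the pose as measured when the row begins, along the tool's axes as they then stand; what a row does not reach is not made up. A row lasts 1/12 s, in which the tool goes at most 41.7 mm and 7.16 degrees, less where a joint would pass 70% of its speed; a pose out of reach is approached as far as the arm can. A call is refused whole if a number of a shift passes 4.17 or a number of a turn 7.16, either way. A call with a gripper value outside its range is refused whole. The fingers move at their own pace and stop on an object; "force" is the grip in N (left out, the last holds). Time passes only in rows, so rows that do not move let the fingers close. It gives the time, the measured TCP pose, the force and the opening at its end, in the units of the state.
- arm.get_obs(): the state, without advancing time (a new reading comes with each control period).
- arm.get_image(name): name is "scene" or "top" or "wrist"; returns the picture (420x560x3 uint8, red, green, blue); there is no depth.
- arm.get_calibration(name): a dict with "fx", "fy", "cx", "cy" (pixels), "k1" (the pictures are not rectified: a ray, as slopes to the right and down, at radius r is drawn at 1 + k1 r^2 times it, then the intrinsics apply), "eye" and "attitude" of the camera in the world. Camera axes: x right, y down, z forward; pixel columns grow to the right and rows downward; lengths in m; the calibration is good to about 2 mm. A picture is of the moment at which its call begins: read the wrist's pose just before it. get_calibration takes no time and is no camera call; for the wrist camera it gives the pose at the moment of the call.
- arm.close_job(): hands the job in, once; it reports no verdict.
The state is a dict: "t": time; "joint_positions": joint angles; "joint_vel": joint speeds; "joint_torque": joint torques, N m; "eef_pos": TCP position; "orientation": TCP orientation; "ft_force": force on the tool from outside, world axes, zero at the start; "torque": the same for the moment, N m; "width": finger opening in m.
Only numpy, scipy, OpenCV 4.12 (cv2) and the standard library are available. Lean on these libraries where they do the work, as an engineer would, in place of code of your own. Each camera call takes 0.05 s, during which the arm holds its last target.

## Working session

There is one attempt and no reset: what is moved stays moved. The work goes in short steps, Python scripts to look and compute and a tool call to move; the robot and the scene stay as the last step left them, time stands still between calls to the robot, and variables do not carry over. Pictures are saved under pics/ and viewed, and the job is handed in when it is done.

Besides the shell and the picture viewer there is one more tool, called after "Call:" as a command line: name --pt "numbers of a row" for each row, then --argument value for the rest. send_rows: Moves the arm, as the interface text tells. Its arguments: {"type":"object","properties":{"motion":{"type":"array"},"force":{"type":"number"}},"required":["motion"]}

```bash
ls; mkdir -p pics
python3 - <<'E'
from cell import arm
import cv2
print(arm.get_obs())
for n in ["scene","top","wrist"]:
    print(n,arm.get_calibration(n))
    im=arm.get_image(n); cv2.imwrite(f"pics/a_{n}.png",im[:,:,::-1])
E
```

```text
pics
{'t': 0.0, 'joint_positions': array([ 1.09260183e+00,  1.31146831e-01,  1.48927363e+00, -1.90707807e-05,
        1.52302038e+00, -8.54142579e-02]), 'joint_vel': array([-0.00062949,  0.00054298, -0.00223185, -0.00017834, -0.00085212,
        0.00015392]), 'joint_torque': array([-2.11569539e-03, -5.59848404e+01, -4.91747546e+01,  7.65760057e-02,
        3.52451031e-02, -5.27235693e-05]), 'eef_pos': array([0.22938258, 0.55379765, 0.21759913]), 'orientation': array([ 8.31491542e-01,  5.55536643e-01, -8.04772355e-04,  4.54285943e-04]), 'ft_force': array([ 0.24840607, -0.34908465,  0.52672217]), 'torque': array([ 0.02604605, -0.00908841,  0.03623577]), 'width': 0.09309253851703896}
scene {'fx': 459.14113256440015, 'fy': 459.14113256440015, 'cx': 277.6304551239468, 'cy': 211.05688539949728, 'k1': -0.030074793232451106, 'eye': array([ 1.14101795, -0.79659907,  0.89452857]), 'attitude': array([ 0.85839032,  0.28274256, -0.14126586, -0.40406268])}
top {'fx': 471.694844571887, 'fy': 471.694844571887, 'cx': 280.0723667395518, 'cy': 207.92618803831257, 'k1': -0.08733566142033507, 'eye': array([ 0.41340179, -0.03958366,  1.32366031]), 'attitude': array([-0.70452558,  0.70814401, -0.03138617,  0.03450616])}
wrist {'fx': 296.54221933736744, 'fy': 296.54221933736744, 'cx': 277.131020110972, 'cy': 216.2689977565697, 'k1': -0.041753323286456596, 'eye': array([0.15802053, 0.58295765, 0.38496568]), 'attitude': array([0.82351018, 0.5500592 , 0.07658635, 0.11576004])}
```

View pics/a_scene.png

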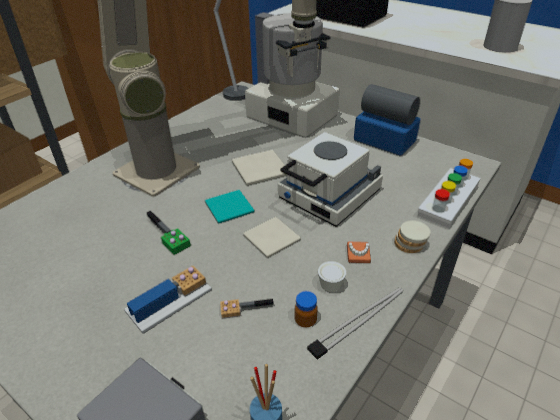

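View pics/a_top.png

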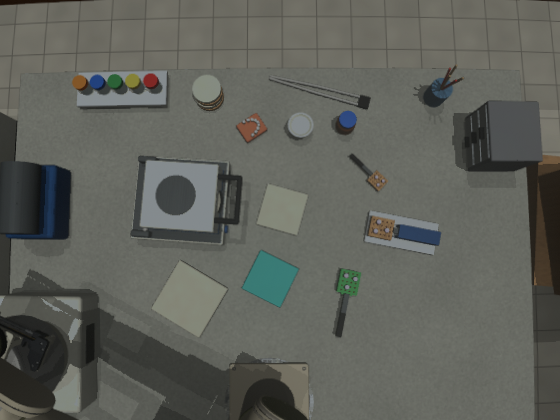

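View pics/a_wrist.png

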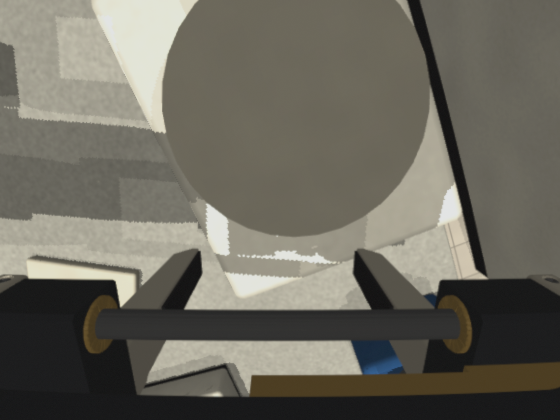

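The top view has robot +x up and +y left. What could be taken for each thing:
- **Tray:** tan one in the dock (383,228), small loose tan one (375,180), green one (348,282). I choose the dock one, which is the larger tan one.
- **Stone:** white at (283,209), larger white at (190,298), turquoise at (270,278). I choose (283,209).

Next is a close crop to check both choices.

```bash
cat > h.py <<'E'
import numpy as np, cv2
from scipy.spatial.transform import Rotation as R
from cell import arm
def ray(cal,uv):
    K=np.array([[cal['fx'],0,cal['cx']],[0,cal['fy'],cal['cy']],[0,0,1.]])
    p=cv2.undistortPoints(np.array(uv,float).reshape(-1,1,2),K,np.array([cal['k1'],0,0,0,0.])).reshape(-1,2)
    d=np.c_[p,np.ones(len(p))]
    return np.array(cal['eye']),R.from_quat(cal['attitude']).apply(d)
def onz(cal,uv,z):
    e,d=ray(cal,uv); return e+d*((z-e[2])/d[:,2])[:,None]
def proj(cal,P):
    P=np.atleast_2d(P).astype(float); q=R.from_quat(cal['attitude']).inv().apply(P-np.array(cal['eye']))
    s=q[:,:2]/q[:,2:]; r2=(s**2).sum(1,keepdims=True); s=s*(1+cal['k1']*r2)
    return s*[cal['fx'],cal['fy']]+[cal['cx'],cal['cy']]
def tri(c1,u1,c2,u2):
    e1,d1=ray(c1,u1);e2,d2=ray(c2,u2);out=[]
    for a,b in zip(d1,d2):
        t=np.linalg.lstsq(np.c_[a,-b],e2-e1,rcond=None)[0]
        p,q=e1+t[0]*a,e2+t[1]*b; out.append(np.r_[(p+q)/2,np.linalg.norm(p-q)])
    return np.array(out)
E
python3 - <<'E'
import cv2,numpy as np
a=cv2.imread('pics/a_top.png')
def crop(im,x0,y0,w,h,k,n): cv2.imwrite(n,cv2.resize(im[y0:y0+h,x0:x0+w],None,fx=k,fy=k,interpolation=cv2.INTER_CUBIC))
crop(a,330,145,130,100,6,'pics/b_dock.png')
crop(a,120,140,200,120,4,'pics/b_oven.png')
s=cv2.imread('pics/a_scene.png')
crop(s,230,120,200,150,4,'pics/b_sc.png')
crop(s,110,250,180,80,4,'pics/b_sd.png')
E
```

```text
(no output)
```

View pics/b_dock.png

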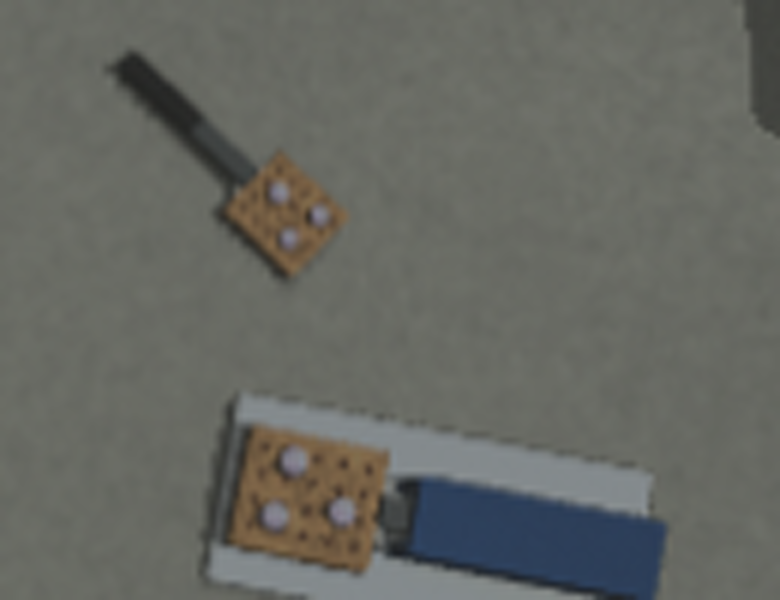

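View pics/b_oven.png

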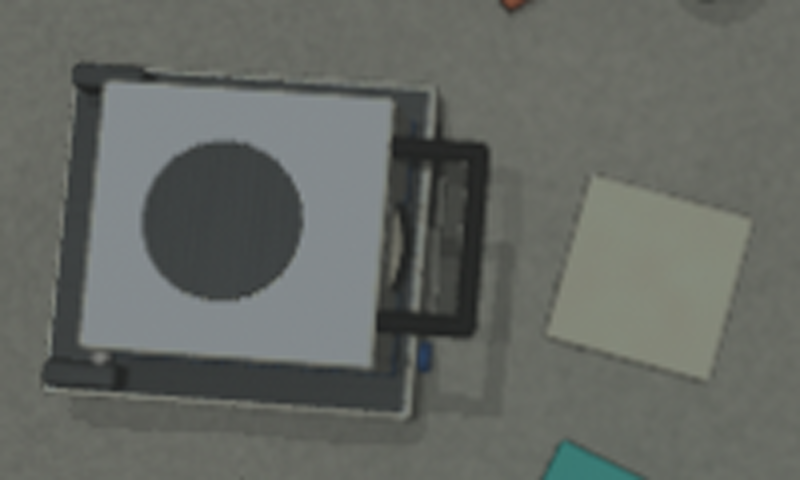

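View pics/b_sc.png

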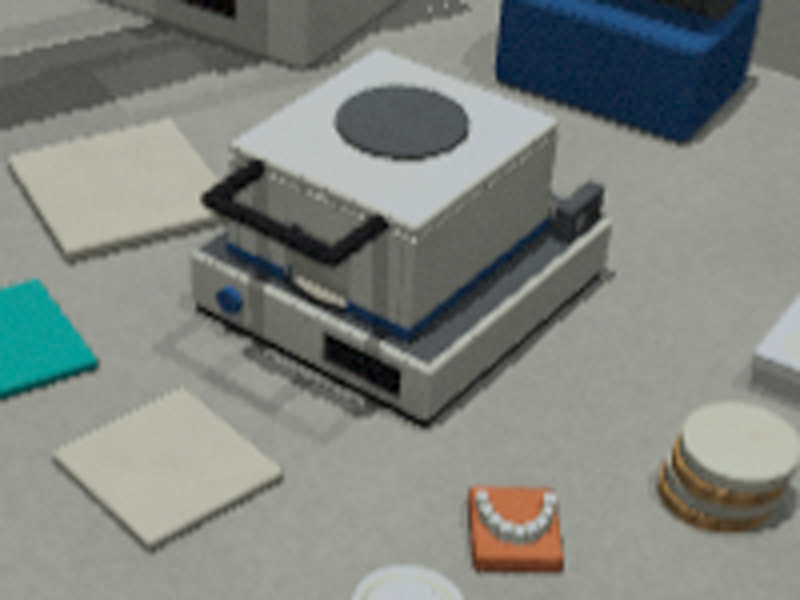

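View pics/b_sd.png

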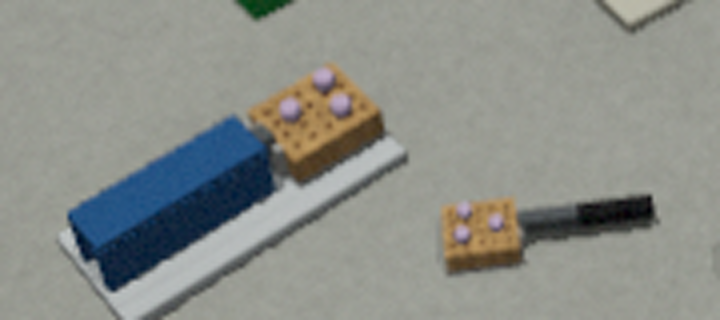

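```bash
cat > m1.py <<'E'
from h import *
top=cv2.imread('pics/a_top.png'); ct=arm.get_calibration('top'); cs=arm.get_calibration('scene')
hsv=cv2.cvtColor(top,cv2.COLOR_BGR2HSV)
def big(mask,box,z,name):
    m=np.zeros_like(mask); x0,y0,x1,y1=box; m[y0:y1,x0:x1]=mask[y0:y1,x0:x1]
    k=4; mm=cv2.resize(m,None,fx=k,fy=k,interpolation=cv2.INTER_LINEAR); mm=(mm>127).astype(np.uint8)
    c=max(cv2.findContours(mm,cv2.RETR_EXTERNAL,cv2.CHAIN_APPROX_NONE)[0],key=cv2.contourArea)
    c=c.reshape(-1,2)/k+(.5/k-.5)
    P=onz(ct,c,z)[:,:2]*1000
    (cx,cy),(w,h),a=cv2.minAreaRect(P.astype(np.float32)); 
    print(name,'c',np.round([cx,cy],1),'size',np.round([w,h],1),'ang',round(a,1),'pix',c.mean(0).round(1)); return P
H,S,V=[hsv[...,i].astype(int) for i in range(3)]
def M(b): return (b*255).astype(np.uint8)
for p in [(190,168),(283,209),(383,228),(420,235),(360,240),(300,300)]: print(p,hsv[p[1],p[0]],top[p[1],p[0]])
bench=0
big(M((V>120)&(S<50)),(130,145,230,235),.165,'hoodtop')
big(M((V>128)&(S<60)),(245,175,320,245),.012,'stone')
big(M((V>120)&(S<60)),(140,250,240,345),.012,'bigwhite')
big(M((H>5)&(H<22)&(S>80)),(360,205,400,250),.038,'block')
big(M((H>5)&(H<22)&(S>80)),(350,160,400,200),.026,'small')
big(M((H>100)&(H<125)&(S>100)),(380,205,450,260),.054,'tunnel')
big(M((V>105)&(S<60)),(355,200,450,260),.012,'slab')
E
python3 m1.py
```

```text
(190, 168) [100  16 141] [141 138 132]
(283, 209) [ 36  27 134] [120 134 131]
(383, 228) [ 16 108 111] [ 64  89 111]
(420, 235) [107 127  90] [90 64 45]
(360, 240) [ 39  17 107] [100 107 105]
(300, 300) [ 39  17 107] [100 107 105]
hoodtop c [554.9 217.2] size [183.7 168.3] ang 85.7 pix [179.  195.7]
stone c [533.5 -39.2] size [115.9 116.2] ang 74.0 pix [281.6 208.9]
bigwhite c [286.1 219.9] size [155.9 155.8] ang 59.6 pix [188.8 298.4]
block c [ 477.4 -309.8] size [66.2 57.2] ang 77.6 pix [380.8 227.7]
small c [ 610.7 -305.3] size [43.3 42.1] ang 44.4 pix [377.3 180.4]
tunnel c [ 458.1 -410.2] size [114.2  36. ] ang 78.8 pix [419.  234.4]
slab c [ 513.3 -376.2] size [269.2  94.5] ang 87.9 pix [404.5 214.2]
```

```bash
cat > m2.py <<'E'
from h import *
import os
ct=arm.get_calibration('top'); cs=arm.get_calibration('scene')
print('bar',tri(ct,[(239.5,177.5),(236.2,222.5)],cs,[(282.5,169.2),(313.2,183)]).round(4))
c=np.array([[105,82],[393,98],[373,368],[80,345]])/4+[120,140]-.375
P=onz(ct,c,.165)*1000; print('hood corners',P[:,:2].round(1).tolist(),P.mean(0).round(1))
d=(P[0]-P[1])+(P[3]-P[2]); e=(P[1]-P[2])+(P[0]-P[3]); print(np.degrees(np.arctan2(d[1],d[0])),np.degrees(np.arctan2(e[1],e[0])))
b=np.array([[435,85],[410,415],[45,390]])/4+[120,140]-.375
B=onz(ct,b,.06)*1000; print('base',B[:,:2].round(1).tolist()); 
for i,j in((0,1),(2,1)): v=B[i]-B[j]; print(np.linalg.norm(v),np.degrees(np.arctan2(v[1],v[0])))
# scene: hood top corners
s=np.array([[233,150],[378,50],[556,123],[413,225]])/4+[230,120]-.375
Q=onz(cs,s,.165)*1000; print('scene hood',Q[:,:2].round(1).tolist(),Q.mean(0).round(1))
y=np.radians(86); R2=np.array([[np.cos(y),-np.sin(y)],[np.sin(y),np.cos(y)]])
o=np.array([553,189.8])
for im,cal in(('a_top',ct),('a_scene',cs)):
    I=cv2.imread(f'pics/{im}.png'); I=cv2.resize(I,None,fx=4,fy=4,interpolation=cv2.INTER_CUBIC)
    for q in [(-78,-115,60),(-78,115,60),(175,115,60),(175,-115,60),(-65,85,165),(-65,-85,165),(120,85,165),(120,-85,165),(-120,-55,155),(-120,55,155),(-120,0,155)]:
        w=np.r_[R2@q[:2]+o,q[2]]/1000; u=(proj(cal,w)[0]+.375)*4
        cv2.circle(I,tuple(np.round(u).astype(int)),3,(0,0,255),-1)
    I=I[560:1040,480:1280] if im=='a_top' else I[480:1080,880:1680]
    cv2.imwrite(f'pics/c_{im}.png',I)
E
python3 m2.py
```

```text
bar [[0.5638 0.0366 0.2174 0.0703]
 [0.5259 0.1063 0.1009 0.0883]]
hood corners [[644.3, 302.1], [632.4, 120.0], [464.0, 131.0], [478.9, 314.0]] [554.9 216.8 165. ]
85.81193845424626 -3.9275370279597923
base [[661.0, 105.8], [437.0, 121.4], [454.4, 369.5]]
224.47965306139457 -3.9698644660101965
248.76243113521625 85.99310555467079
scene hood [[473.5, 127.2], [481.3, 312.6], [647.4, 297.6], [630.4, 122.2]] [558.2 214.9 165. ]
```

View pics/c_a_top.png

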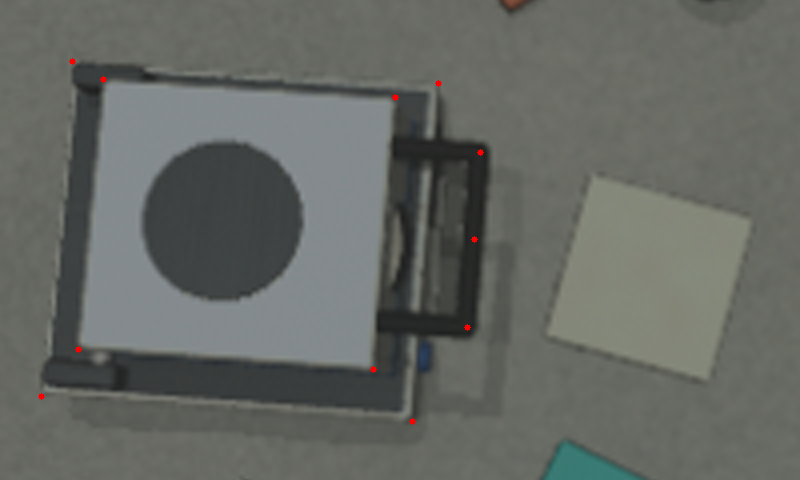

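View pics/c_a_scene.png

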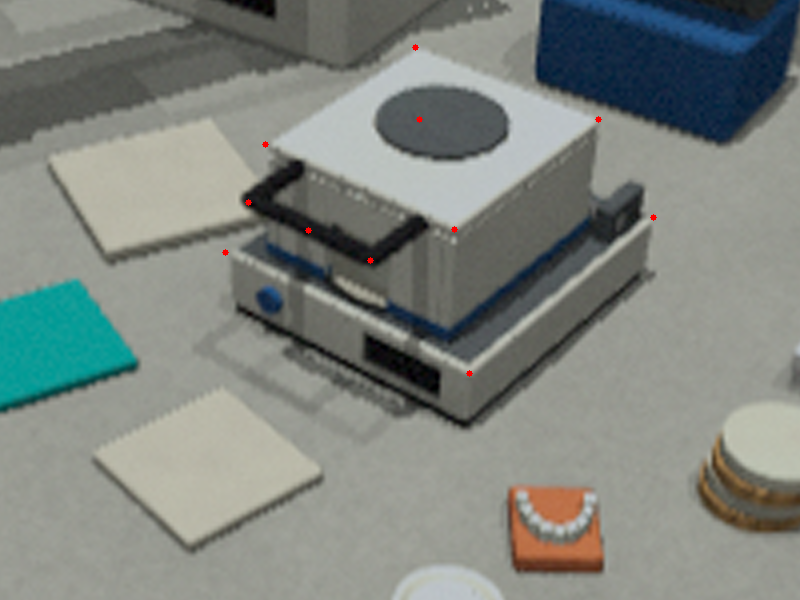

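```bash
cat >> h.py <<'E'
OV=np.array([.554,.1893]); OY=86.
def ov(x,y,z,o=None,yaw=None):
    o=OV if o is None else o; a=np.radians(OY if yaw is None else yaw)
    return np.array([o[0]+(x*np.cos(a)-y*np.sin(a))/1000,o[1]+(x*np.sin(a)+y*np.cos(a))/1000,z/1000])
def to(p,yaw):
    """remaining move in tool frame (cm, deg) to TCP p, tool down with tool x at yaw"""
    o=arm.get_obs(); q=R.from_quat(o['orientation'])
    t=R.from_euler('z',yaw,degrees=True)*R.from_euler('x',180,degrees=True)
    print('t',round(o['t'],2),'pos',o['eef_pos'].round(4),'F',o['ft_force'].round(1),'w',round(o['width'],4))
    print('turn',(q.inv()*t).as_rotvec(degrees=True).round(2),'shift cm now-frame',(q.inv().apply(p-o['eef_pos'])*100).round(2),'in target frame',(t.inv().apply(p-o['eef_pos'])*100).round(2))
E
python3 - <<'E'
from h import *
to(ov(-120,0,230),86)
E
```

```text
t 0.15 pos [0.2294 0.5539 0.2178] F [-0.7  0.8  0.2] w 0.0931
turn [ -0.02   0.08 -18.51] shift cm now-frame [-32.64  47.75  -1.18] in target frame [-46.11  34.92  -1.22]
```

Call:
send_rows --pt "0 0 -6.2 0 0 -1.5 4" --pt "0 0 -6.2 0 0 -1.5 4" --pt "0 0 -6.1 0 0 -1 4"

```text
t: 0.4
eef_pos: [0.2283, 0.5516, 0.2537]
orientation: [0.729, 0.685, -0.005, 0.002]
ft_force: [-0.9, 0.2, 0.6]
width: 0.0775
```

Run:
```python
from h import *
to(ov(-120,0,230),86)
```

```text
t 0.4 pos [0.2283 0.5516 0.2537] F [-0.9  0.2  0.6] w 0.0775
turn [-0.24  0.56  0.44] shift cm now-frame [-46.11  34.67   2.67] in target frame [-45.87  35.02   2.37]
```

Call:
send_rows --pt "0 0 0 -3.2 2.4 0 4" --pt "0 0 0 -3.2 2.4 0 4" --pt "0 0 0 -3.2 2.4 0 4" --pt "0 0 0 -3.2 2.4 0 4" --pt "0 0 0 -3.2 2.4 0 4"

```text
t: 0.82
eef_pos: [0.3378, 0.3861, 0.2547]
orientation: [0.721, 0.692, -0.005, 0.0]
ft_force: [0.6, -0.4, 1.3]
width: 0.0442
```

Call:
send_rows --pt "0 0 0 -3.2 2.4 0 4" --pt "0 0 0 -3.2 2.4 0 4" --pt "0 0 0 -3.2 2.4 0 4" --pt "0 0 0 -3.2 2.4 0 4" --pt "0 0 0 -3.2 2.4 0 4"

```text
t: 1.23
eef_pos: [0.4536, 0.2126, 0.2542]
orientation: [0.721, 0.693, -0.005, 0.0]
ft_force: [0.1, 0.8, -0.2]
width: 0.0403
```

Run:
```python
from h import *
to(ov(-120,0,230),86)
```

```text
t 1.23 pos [0.4536 0.2126 0.2542] F [ 0.1  0.8 -0.2] w 0.0403
turn [-0.35  0.41  1.77] shift cm now-frame [-13.91   9.77   2.46] in target frame [-13.62  10.18   2.42]
```

Call:
send_rows --pt "0 0 0.9 -3.2 2.3 0.2 4" --pt "0 0 0.9 -3.2 2.3 0.2 4" --pt "0 0 0 -3.2 2.3 0.2 4" --pt "0 0 0 -3.2 2.3 0.2 4" --pt "-0.3 0.4 0 -0.9 0.8 0 4"

```text
t: 1.65
eef_pos: [0.5494, 0.0572, 0.2454]
orientation: [0.733, 0.68, -0.001, 0.0]
ft_force: [0.2, 1.2, -0.9]
width: 0.0401
```

Run:
```python
from h import *
to(ov(-120,0,230),86)
im=arm.get_image('wrist'); cv2.imwrite('pics/d_w.png',im[:,:,::-1])
im=arm.get_image('scene'); cv2.imwrite('pics/d_s.png',cv2.resize(im[100:240,230:430,::-1],None,fx=4,fy=4))
```

```text
t 1.65 pos [0.5494 0.0572 0.2454] F [ 0.2  1.2 -0.9] w 0.0401
turn [-0.03  0.09 -0.32] shift cm now-frame [ 1.21 -0.47  1.54] in target frame [ 1.21 -0.46  1.54]
```

View pics/d_w.png

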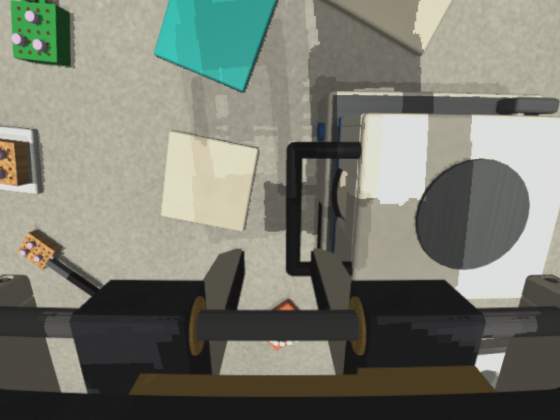

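View pics/d_s.png

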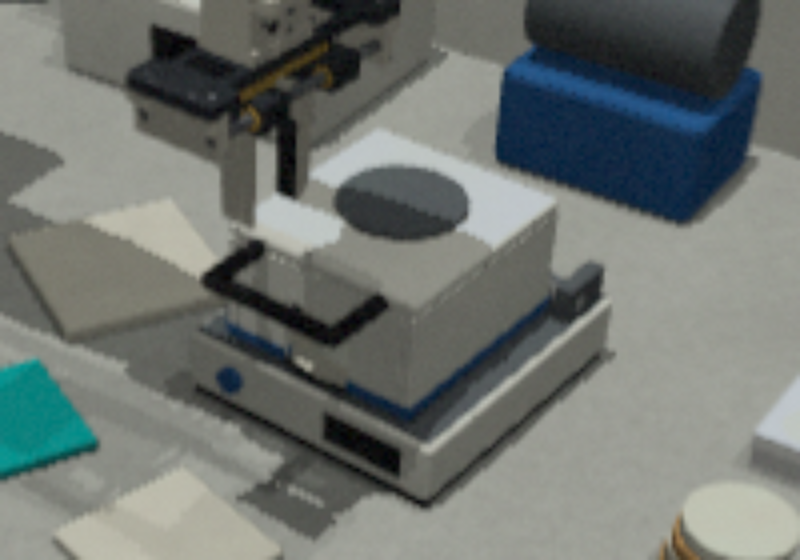

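Run:
```python
from h import *
c=arm.get_calibration('wrist')
P=onz(c,[(293.5,148),(293.5,266),(293.5,207)],.155); print(P.round(4)); print(ov(-120,55,155),ov(-120,-55,155))
# hood top edges left side corners z .165
print(onz(c,[(361,113),(355,297)],.165).round(4), ov(-65,85,165),ov(-65,-85,165))
# stone corners
S=onz(c,[(174,130),(259,148),(243,230),(162,213)],.012);print(S.round(4),S.mean(0))
to(ov(-120,0,136),86)
```

```text
[[0.4859 0.0775 0.155 ]
 [0.5952 0.0707 0.155 ]
 [0.5375 0.0743 0.155 ]]
[0.4907632  0.07342892 0.155     ] [0.60049525 0.06575571 0.155     ]
[[0.4619 0.1324 0.165 ]
 [0.6273 0.1268 0.165 ]] [0.46467288 0.13038764 0.165     ] [0.63425877 0.11852904 0.165     ]
[[ 0.4583 -0.0696  0.012 ]
 [ 0.4902  0.0392  0.012 ]
 [ 0.6022  0.0059  0.012 ]
 [ 0.5684 -0.1056  0.012 ]] [ 0.5298014  -0.03252427  0.012     ]
t 1.75 pos [0.5486 0.0591 0.2456] F [-0.5  0.8  0.3] w 0.0403
turn [-0.06  0.01 -0.36] shift cm now-frame [ 1.02 -0.37 10.96] in target frame [ 1.02 -0.37 10.96]
```

Call:
send_rows --pt "0 0 -0.3 0.9 -0.3 3 4" --pt "0 0 0 0.2 0 3 4" --pt "0 0 0 0.1 0 0 4" --pt "0 0 0 0 0 0 4"

```text
t: 2.08
eef_pos: [0.5464, 0.0732, 0.1859]
orientation: [0.732, 0.681, 0.001, -0.0]
ft_force: [0.5, -0.5, 0.6]
width: 0.0401
```

Run:
```python
from h import *
to(ov(-120,0,136),86)
c=arm.get_calibration('wrist');im=arm.get_image('wrist'); cv2.imwrite('pics/e_w.png',im[:,:,::-1])
c2=arm.get_calibration('wrist');print(c['eye'],c2['eye'])
```

```text
t 2.08 pos [0.5464 0.0732 0.1859] F [ 0.5 -0.5  0.6] w 0.0401
turn [ 0.04 -0.07 -0.15] shift cm now-frame [-0.37 -0.05  4.99] in target frame [-0.36 -0.05  4.99]
[0.46904796 0.07795827 0.35303844] [0.46885746 0.07793552 0.35279309]
```

View pics/e_w.png

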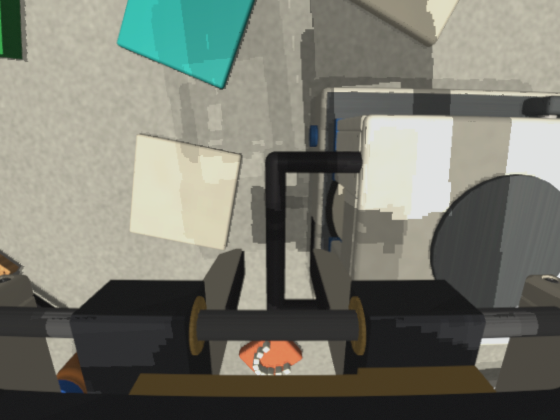

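Run:
```python
from h import *
c=arm.get_calibration('wrist')
print(onz(c,[(276,155),(276,300)],.155).round(4),ov(-120,55,155),ov(-120,-55,155))
S=onz(c,[(140,135),(242,155),(223,249),(130,233)],.012);print(S.round(4),S.mean(0))
```

```text
[[0.4836 0.0765 0.155 ]
 [0.591  0.0686 0.155 ]] [0.4907632  0.07342892 0.155     ] [0.60049525 0.06575571 0.155     ]
[[ 0.4605 -0.0748  0.012 ]
 [ 0.4914  0.0371  0.012 ]
 [ 0.6032  0.0017  0.012 ]
 [ 0.5742 -0.1101  0.012 ]] [ 0.53231363 -0.03651734  0.012     ]
```

Call:
send_rows --pt "0 0 0 -0.1 0 2.5 4" --pt "0 0 0 0 0 2 4" --pt "0 0 0 0 0 0.4 4" --pt "0 0 0 0 0 0 4" --force 30

```text
t: 2.47
eef_pos: [0.5492, 0.0747, 0.1436]
orientation: [0.731, 0.682, 0.004, 0.003]
ft_force: [-0.1, 0.2, -0.2]
width: 0.0399
```

Run:
```python
from h import *
to(ov(-120,0,136),86)
im=arm.get_image('scene'); cv2.imwrite('pics/f_s.png',cv2.resize(im[100:240,230:430,::-1],None,fx=4,fy=4))
```

```text
t 2.47 pos [0.5492 0.0747 0.1436] F [-0.1  0.2 -0.2] w 0.0399
turn [ 0.52 -0.13  0.06] shift cm now-frame [-0.53 -0.32  0.75] in target frame [-0.53 -0.32  0.76]
```

View pics/f_s.png

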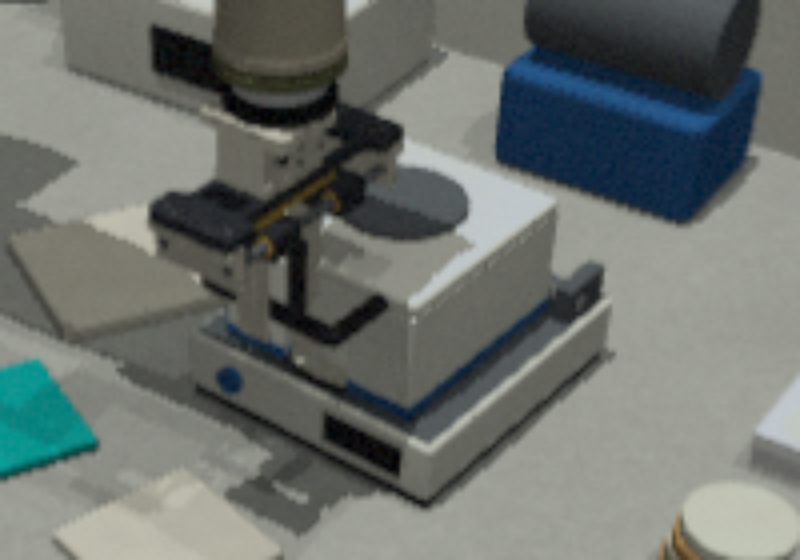

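Call:
send_rows --pt "0.3 0 0 -0.1 -0.3 0.8 4" --pt "0.2 0 0 0 0 0.1 2.5" --pt "0 0 0 0 0 0 1.0" --pt "0 0 0 0 0 0 1.0" --pt "0 0 0 0 0 0 1.0" --force 30

```text
t: 2.93
eef_pos: [0.5493, 0.0739, 0.1408]
orientation: [0.731, 0.683, 0.004, 0.002]
ft_force: [-1.9, -16.1, -0.8]
width: 0.018
```

Call:
send_rows --pt "0 0 0 0 0 0 0.8" --pt "0 0 0 0 0 0 0.8"

```text
t: 3.1
eef_pos: [0.5491, 0.0715, 0.1408]
orientation: [0.731, 0.682, 0.002, 0.003]
ft_force: [2.0, 7.8, -4.6]
width: 0.0131
```

Run:
```python
from h import *
to(ov(-120,0,136),86)
```

```text
t 3.1 pos [0.5491 0.0715 0.1408] F [ 2.   7.8 -4.6] w 0.0131
turn [0.42 0.08 0.03] shift cm now-frame [-0.22 -0.34  0.48] in target frame [-0.22 -0.33  0.48]
```

Call:
send_rows --pt "0 0 0 0.2 0 -0.6 0.8" --pt "0 0 0 0.3 0 -0.9 0.8" --pt "0 0 0 0.33 0 -1.0 0.8" --pt "0 0 0 0.36 0 -1.0 0.8" --force 35

```text
t: 3.43
eef_pos: [0.5499, 0.0836, 0.1722]
orientation: [0.732, 0.682, 0.002, 0.003]
ft_force: [5.9, 3.8, -9.9]
width: 0.0131
```

```bash
cat >> h.py <<'E'
T0=np.array([.5491,.0715,.1408])
def hood(t0=None):
    o=arm.get_obs(); d=(o['eef_pos']-(T0 if t0 is None else t0))*1000
    a=np.radians(OY); u=d[0]*np.cos(a)+d[1]*np.sin(a); v=-d[0]*np.sin(a)+d[1]*np.cos(a)
    x,z=-250+u,80+d[2]; th=np.arctan2(z,-x)-np.arctan2(80,250)
    print('theta',round(th,3),'r err mm',round(np.hypot(x,z)-262.5,1),'lateral',round(v,1),'F',o['ft_force'].round(1),'w',round(o['width'],4),'t',round(o['t'],2))
    print('tilt',R.from_quat(o['orientation']).apply([0,0,1]).round(3))
E
python3 -c "
from h import *
hood()"
```

```text
theta 0.128 r err mm 0.2 lateral 0.0 F [ 5.9  3.8 -9.9] w 0.0131 t 3.43
tilt [ 0.006 -0.001 -1.   ]
```

Call:
send_rows --pt "0 0 0 0.46 0 -0.95 0.8" --pt "0 0 0 0.5 0 -0.95 0.8" --pt "0 0 0 0.53 0 -0.93 0.8" --pt "0 0 0 0.57 0 -0.9 0.8" --pt "0 0 0 0.6 0 -0.88 0.8"

```text
t: 3.85
eef_pos: [0.5519, 0.1108, 0.2193]
orientation: [0.732, 0.681, 0.001, 0.003]
ft_force: [4.9, 0.4, -9.1]
width: 0.0129
```

```bash
python3 -c "
from h import *
hood()"
```

```text
theta 0.336 r err mm 1.1 lateral -0.1 F [ 4.9  0.4 -9.1] w 0.0129 t 3.85
tilt [ 0.006 -0.003 -1.   ]
```

Call:
send_rows --pt "0 0 0 0.66 0 -0.82 0.8" --pt "0 0 0 0.7 0 -0.8 0.8" --pt "0 0 0 0.72 0 -0.77 0.8" --pt "0 0 0 0.76 0 -0.74 0.8" --pt "0 0 0 0.78 0 -0.7 0.8"

```text
t: 4.27
eef_pos: [0.5548, 0.1494, 0.2624]
orientation: [0.732, 0.681, 0.001, 0.004]
ft_force: [5.0, -2.0, -7.3]
width: 0.0126
```

```bash
python3 -c "
from h import *
hood()"
```

```text
theta 0.555 r err mm 2.5 lateral -0.3 F [ 5.  -2.  -7.3] w 0.0126 t 4.27
tilt [ 0.007 -0.005 -1.   ]
```

Call:
send_rows --pt "0 0 0 0.82 0 -0.66 0.8" --pt "0 0 0 0.7 0 -0.5 0.8" --pt "0 0 0 0.6 0 -0.42 0.8" --pt "0 0 0 0.5 0 -0.34 0.8" --pt "0 0 0 0.4 0 -0.26 0.8"

```text
t: 4.68
eef_pos: [0.5574, 0.1833, 0.2885]
orientation: [0.732, 0.681, 0.001, 0.005]
ft_force: [4.9, -3.2, -5.1]
width: 0.0127
```

```bash
python3 -c "
from h import *
hood()"
```

```text
theta 0.717 r err mm 3.7 lateral -0.5 F [ 4.9 -3.2 -5.1] w 0.0127 t 4.68
tilt [ 0.009 -0.006 -1.   ]
```

Call:
send_rows --pt "0 0 0 0.4 0 -0.22 0.8" --pt "0 0 0 0.4 0 -0.22 0.8" --pt "0 0 0 0.3 0 -0.16 0.8" --pt "0 0 0 0.25 0 -0.13 0.8" --pt "0 0 0 0.2 0 -0.1 0.8"

```text
t: 5.1
eef_pos: [0.5586, 0.1996, 0.2983]
orientation: [0.732, 0.681, 0.0, 0.006]
ft_force: [4.0, -4.0, -2.4]
width: 0.0125
```

```bash
python3 -c "
from h import *
hood()"
```

```text
theta 0.788 r err mm 4.3 lateral -0.6 F [ 4.  -4.  -2.4] w 0.0125 t 5.1
tilt [ 0.009 -0.008 -1.   ]
```

Call:
send_rows --pt "0 0 0 0.2 0 -0.1 0.8" --pt "0 0 0 0.2 0 -0.1 0.8" --pt "0 0 0 0.2 0 -0.1 0.8"

```text
t: 5.35
eef_pos: [0.5589, 0.2045, 0.3011]
orientation: [0.733, 0.68, -0.001, 0.007]
ft_force: [4.1, -14.2, -8.8]
width: 0.0133
```

Call:
send_rows --pt "0 0 0 0.2 0 -0.1 0.8" --pt "0 0 0 0.2 0 -0.1 0.8" --pt "0 0 0 0.2 0 -0.1 0.8"

```text
t: 5.6
eef_pos: [0.5589, 0.2044, 0.3012]
orientation: [0.735, 0.678, -0.007, 0.009]
ft_force: [3.7, -12.2, -6.4]
width: 0.0128
```

```bash
python3 -c "
from h import *
hood()"
```

```text
theta 0.809 r err mm 4.7 lateral -0.5 F [  3.7 -12.2  -6.4] w 0.0128 t 5.6
tilt [ 0.002 -0.023 -1.   ]
```

At the stop: TCP stalled, force stepped to about 14 N and theta reads ~0.8. I'll release and back straight up.

Call:
send_rows --pt "0 0 0 -0.1 0 0 3" --pt "0 0 0 0 0 0 4" --pt "0 0 0 0 0 0 4" --pt "0 0 0 0 0 -2 4" --pt "0 0 0 0 0 -3.5 4"

```text
t: 6.02
eef_pos: [0.5544, 0.2062, 0.3498]
orientation: [0.734, 0.679, -0.013, 0.003]
ft_force: [-0.5, 0.9, -0.2]
width: 0.0384
```

Run:
```python
from h import *
to(ov(-120,0,136),86)
print(arm.get_obs()['joint_positions'].round(2))
for n in ['scene','top']:
    im=arm.get_image(n); cv2.imwrite(f'pics/g_{n}.png',im[:,:,::-1])
```

```text
t 6.02 pos [0.5544 0.2062 0.3498] F [-0.5  0.9 -0.2] w 0.0384
turn [-0.69  1.32 -0.5 ] shift cm now-frame [-13.19   0.45  21.69] in target frame [-13.69   0.07  21.38]
[ 0.28  0.11  1.27 -0.02  1.78 -1.22]
```

View pics/g_scene.png

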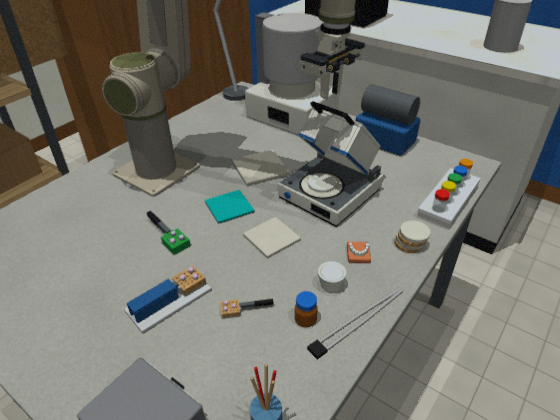

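View pics/g_top.png

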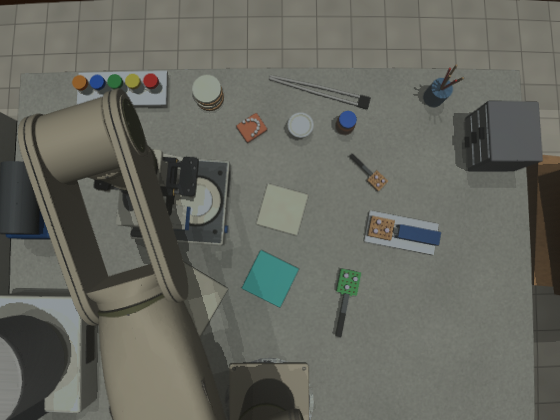

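Run:
```python
from h import *
d=np.array([-.55,-3.85])
for k in range(14):
    a=np.radians(86-7*k); print(k,round(d@[np.cos(a),np.sin(a)],1),round(d@[np.sin(a),-np.cos(a)],1))
# plinth circle in scene
I=cv2.imread('pics/g_scene.png')[150:225,270:395]
cv2.imwrite('pics/h_pl.png',cv2.resize(I,None,fx=6,fy=6,interpolation=cv2.INTER_CUBIC))
```

```text
0 -3.9 -0.3
1 -3.9 0.2
2 -3.8 0.7
3 -3.7 1.1
4 -3.6 1.6
5 -3.3 2.0
6 -3.1 2.4
7 -2.8 2.7
8 -2.4 3.1
9 -2.0 3.3
10 -1.6 3.5
11 -1.1 3.7
12 -0.7 3.8
13 -0.2 3.9
```

View pics/h_pl.png

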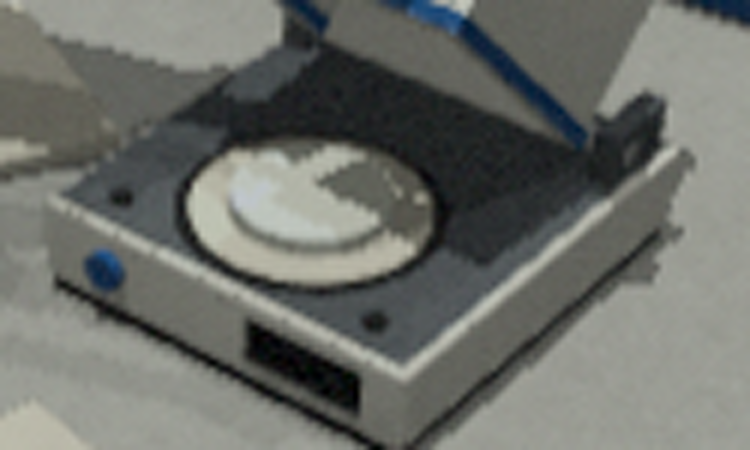

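Call:
send_rows --pt "0 0 6 -3.9 0 -0.2 6" --pt "0 0 6.5 -3.9 0.2 0 8" --pt "0 0 7 -3.8 0.7 0 9.2" --pt "0 0 7 -3.7 1.1 0 9.2" --pt "0 0 7 -3.5 1.6 0 9.2"

```text
t: 6.53
eef_pos: [0.5349, 0.0202, 0.367]
orientation: [0.899, 0.438, 0.001, 0.006]
ft_force: [1.1, 0.9, 0.1]
width: 0.0686
```

Run:
```python
from h import *
c=arm.get_calibration('scene')
P=onz(c,np.array([[311,189]])/6+[270,150]-.4,.072);print('plinth',P, ov(0,0,72))
to(np.array([.476,-.318,.25]),-11)
```

```text
plinth [[0.55146388 0.19503285 0.072     ]] [0.554  0.1893 0.072 ]
t 6.53 pos [0.5349 0.0202 0.367 ] F [1.1 0.9 0.1] w 0.0686
turn [ 0.71 -0.19 62.9 ] shift cm now-frame [-30.21  16.1   11.99] in target frame [ 0.67 34.32 11.7 ]
```

Call:
send_rows --pt "0 0 7 -3.3 2.0 0.6 9.2" --pt "0 0 7 -2.9 2.4 0.8 9.2" --pt "0 0 7 -2.6 2.7 0.8 9.2" --pt "0 0 7 -2.2 3.0 0.8 9.2" --pt "0 0 7 -1.8 3.2 0.8 9.2"

```text
t: 6.95
eef_pos: [0.514, -0.172, 0.3346]
orientation: [0.99, 0.14, 0.009, 0.005]
ft_force: [0.2, -0.2, -0.9]
width: 0.0916
```

Run:
```python
from h import *
to(np.array([.476,-.318,.25]),-11)
```

```text
t 6.95 pos [ 0.514  -0.172   0.3346] F [ 0.2 -0.2 -0.9] w 0.0916
turn [ 0.49 -1.07 27.05] shift cm now-frame [-7.82 12.87  8.5 ] in target frame [-0.94 15.06  8.46]
```

Call:
send_rows --pt "0 -0.4 7 -1.3 3.2 1.5 9.2" --pt "0 -0.4 7 -0.9 3.2 1.5 9.2" --pt "0 -0.3 7 -0.5 3.2 1.5 9.2" --pt "0 0 5 -0.3 2.7 1.5 9.2"

```text
t: 7.28
eef_pos: [0.4975, -0.3051, 0.2775]
orientation: [0.995, -0.095, 0.005, 0.005]
ft_force: [0.9, 0.4, 0.5]
width: 0.0918
```

Call:
send_rows --pt "0 0 0 0 0 0 9.2" --pt "0 0 0 0 0 0 9.2"

```text
t: 7.45
eef_pos: [0.4947, -0.3087, 0.2731]
orientation: [0.995, -0.1, 0.003, 0.004]
ft_force: [0.3, 0.2, 0.0]
width: 0.0921
```

Run:
```python
from h import *
to(np.array([.476,-.318,.25]),-11)
c=arm.get_calibration('wrist');im=arm.get_image('wrist'); cv2.imwrite('pics/i_w.png',im[:,:,::-1])
c2=arm.get_calibration('wrist');print(c['eye'],c2['eye'])
```

```text
t 7.45 pos [ 0.4947 -0.3087  0.2731] F [0.3 0.2 0. ] w 0.0921
turn [ 0.37 -0.35 -0.47] shift cm now-frame [-1.67  1.27  2.31] in target frame [-1.66  1.27  2.31]
[ 0.50875394 -0.23270868  0.43985517] [ 0.50867651 -0.23241679  0.43953155]
```

View pics/i_w.png

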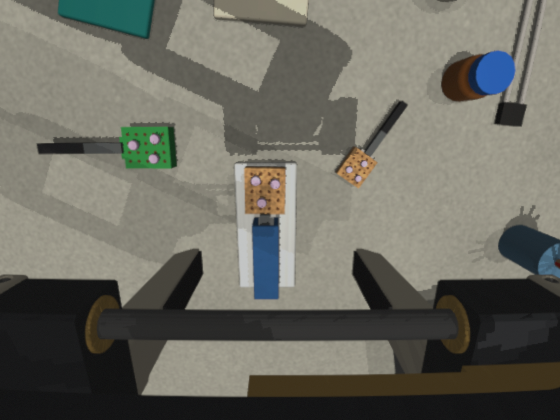

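```bash
cat >> h.py <<'E'
def rect(img,cal,mask,box,z,name):
    m=np.zeros(mask.shape,np.uint8); x0,y0,x1,y1=box; m[y0:y1,x0:x1]=mask[y0:y1,x0:x1]*255
    k=4; mm=(cv2.resize(m,None,fx=k,fy=k)>127).astype(np.uint8)
    c=max(cv2.findContours(mm,cv2.RETR_EXTERNAL,cv2.CHAIN_APPROX_NONE)[0],key=cv2.contourArea).reshape(-1,2)/k+(.5/k-.5)
    P=onz(cal,c,z)[:,:2]*1000; (cx,cy),s,a=cv2.minAreaRect(P.astype(np.float32))
    print(name,np.round([cx,cy],1),'size',np.round(s,1),'ang',round(a,1),'px',c.min(0),c.max(0)); return np.array([cx,cy]),a
def HSV(i): 
    h=cv2.cvtColor(i,cv2.COLOR_BGR2HSV).astype(int); return h[...,0],h[...,1],h[...,2]
E
python3 - <<'E'
from h import *
c=arm.get_calibration('wrist'); I=cv2.imread('pics/i_w.png'); H,S,V=HSV(I)
rect(I,c,(H>5)&(H<22)&(S>90),(235,160,300,220),.038,'block')
rect(I,c,(H>100)&(H<125)&(S>100),(240,215,300,305),.054,'tunnel')
rect(I,c,(S<60)&(V>140),(225,155,300,300),.012,'slab')
rect(I,c,(S<70)&(V>140),(205,0,315,28),.012,'stone')
E
```

```text
block [ 476.8 -308.7] size [65.4 55.7] ang 78.5 px [244.625 166.625] [284.375 213.375]
tunnel [ 458.1 -403.5] size [124.8  35. ] ang 78.6 px [252.625 217.625] [277.375 298.375]
slab [ 456.1 -376.2] size [233.7 122.9] ang 78.5 px [224.625 154.625] [299.375 299.375]
stone [477.3 -81.6] size [28.5 61.5] ang 77.9 px [204.625   2.625] [252.375  27.375]
```

Call:
send_rows --pt "0.3 -0.2 0 -0.6 0.4 3 9.3" --pt "0 0 0 -0.5 0.3 4 9.3" --pt "0 0 0 -0.4 0.2 4 9.3" --pt "0 0 0 -0.2 0.1 4 9.3" --pt "0 0 0 0 0 3 9.3"

```text
t: 7.92
eef_pos: [0.4882, -0.3154, 0.104]
orientation: [0.996, -0.092, 0.014, 0.007]
ft_force: [-0.5, 1.1, -0.3]
width: 0.0929
```

Run:
```python
from h import *
to(np.array([.475,-.319,.015]),-11.4)
```

```text
t 7.92 pos [ 0.4882 -0.3154  0.104 ] F [-0.5  1.1 -0.3] w 0.0929
turn [ 0.61 -1.67  0.8 ] shift cm now-frame [-1.49  0.5   8.86] in target frame [-1.22  0.61  8.9 ]
```

Call:
send_rows --pt "0.6 -1.7 0.8 -1.3 0.6 2.5 9.3" --pt "0 0 0 0 0 0.5 9.3" --pt "0 0 0 0 0 0 9.3"

```text
t: 8.17
eef_pos: [0.4742, -0.3123, 0.0676]
orientation: [0.995, -0.095, -0.003, -0.003]
ft_force: [0.1, -1.0, 0.6]
width: 0.093
```

Run:
```python
from h import *
to(np.array([.475,-.319,.015]),-11.4)
c=arm.get_calibration('wrist');im=arm.get_image('wrist'); cv2.imwrite('pics/j_w.png',im[:,:,::-1])
im=arm.get_image('scene'); cv2.imwrite('pics/j_s.png',cv2.resize(im[230:330,100:280,::-1],None,fx=4,fy=4))
```

```text
t 8.17 pos [ 0.4742 -0.3123  0.0676] F [ 0.1 -1.   0.6] w 0.093
turn [-0.31  0.38  0.51] shift cm now-frame [0.24 0.67 5.26] in target frame [0.21 0.64 5.26]
```

View pics/j_w.png

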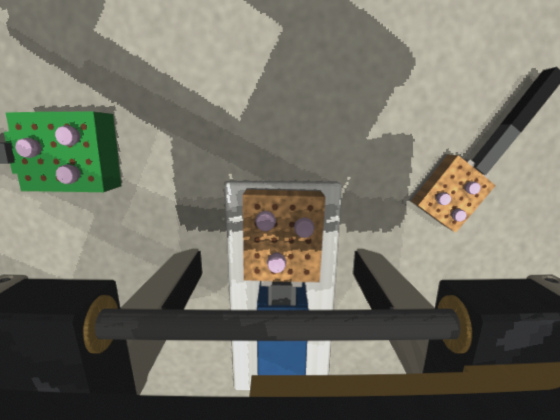

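View pics/j_s.png

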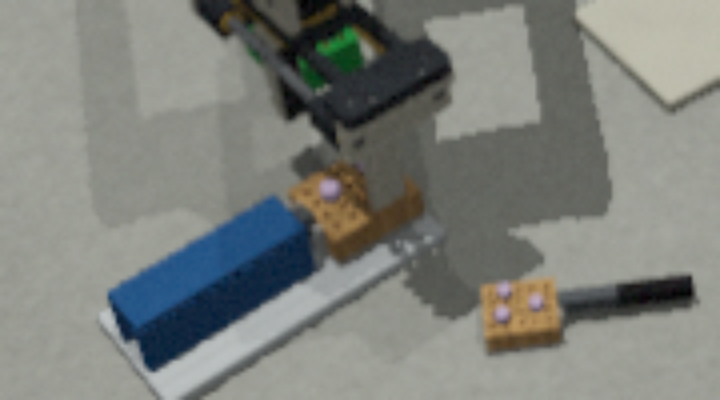

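Run:
```python
from h import *
c=arm.get_calibration('wrist'); I=cv2.imread('pics/j_w.png'); H,S,V=HSV(I)
rect(I,c,(H>5)&(H<22)&(S>90),(235,185,330,283),.038,'block')
print(onz(c,[(243,190),(323,192),(320,281),(242,279)],.038).round(4))
```

```text
block [ 478.6 -310.6] size [69.3 56.8] ang 77.7 px [242.625 189.625] [324.375 281.375]
[[ 0.4585 -0.2715  0.038 ]
 [ 0.5118 -0.2832  0.038 ]
 [ 0.4997 -0.3494  0.038 ]
 [ 0.4429 -0.3369  0.038 ]]
```

Call:
send_rows --pt "-0.3 0.3 0.3 0.2 0.5 2.5 9.3" --pt "0 0 0.1 0 0.2 1.6 9.3" --pt "0 0 0 0 0 0.5 9.3" --pt "0 0 0 0 0 0 9.3"

```text
t: 8.6
eef_pos: [0.4852, -0.3244, 0.0349]
orientation: [0.995, -0.096, 0.01, 0.006]
ft_force: [0.2, 0.2, -0.2]
width: 0.093
```

Run:
```python
from h import *
to(np.array([.475,-.319,.015]),-11.4)
```

```text
t 8.6 pos [ 0.4852 -0.3244  0.0349] F [ 0.2  0.2 -0.2] w 0.093
turn [ 0.59 -1.16  0.35] shift cm now-frame [-1.15 -0.35  1.96] in target frame [-1.11 -0.32  1.99]
```

Call:
send_rows --pt "0.5 -1.1 0.3 -1.0 -0.3 0 9.3" --pt "0 0 0 0 0 0 9.3" --pt "0 0 0 0 0 0 9.3"

```text
t: 8.85
eef_pos: [0.4785, -0.3204, 0.0403]
orientation: [0.995, -0.098, 0.003, 0.002]
ft_force: [-0.0, -1.0, 0.2]
width: 0.093
```

Run:
```python
from h import *
to(np.array([.475,-.319,.015]),-11.4)
```

```text
t 8.85 pos [ 0.4785 -0.3204  0.0403] F [-0.  -1.   0.2] w 0.093
turn [ 0.22 -0.33  0.1 ] shift cm now-frame [-0.38 -0.08  2.53] in target frame [-0.37 -0.07  2.53]
```

Call:
send_rows --pt "0.2 -0.3 0.1 -0.3 0 1.0 9.3" --pt "0 0 0 0 0 1.0 9.3" --pt "0 0 0 0 0 0.3 9.3" --pt "0 0 0 0 0 0 9.3"

```text
t: 9.18
eef_pos: [0.4769, -0.3211, 0.0181]
orientation: [0.995, -0.099, 0.002, 0.001]
ft_force: [-0.2, 0.6, 0.2]
width: 0.0928
```

Run:
```python
from h import *
to(np.array([.475,-.319,.015]),-11.4)
```

```text
t 9.18 pos [ 0.4769 -0.3211  0.0181] F [-0.2  0.6  0.2] w 0.0928
turn [ 0.12 -0.25 -0.  ] shift cm now-frame [-0.23 -0.17  0.31] in target frame [-0.23 -0.17  0.31]
```

Call:
send_rows --pt "0.1 -0.2 0 -0.1 -0.1 0.2 9.3" --pt "0 0 0 0 0 0 7" --pt "0 0 0 0 0 0 5" --pt "0 0 0 0 0 0 5" --pt "0 0 0 0 0 0 5" --force 40

```text
t: 9.6
eef_pos: [0.4751, -0.3191, 0.0143]
orientation: [0.995, -0.099, -0.001, -0.001]
ft_force: [0.1, -0.9, -0.1]
width: 0.0708
```

Call:
send_rows --pt "0 0 0 0 0 0 5" --pt "0 0 0 0 0 0 5"

```text
t: 9.77
eef_pos: [0.4753, -0.3193, 0.0146]
orientation: [0.995, -0.099, -0.001, -0.001]
ft_force: [0.7, 0.0, -1.3]
width: 0.0574
```

Run:
```python
from h import *
to(np.array([.475,-.319,.015]),-11.4)
im=arm.get_image('wrist'); cv2.imwrite('pics/k_w.png',im[:,:,::-1])
```

```text
t 9.77 pos [ 0.4753 -0.3193  0.0146] F [ 0.7  0.  -1.3] w 0.0574
turn [-0.06  0.08 -0.01] shift cm now-frame [-0.04 -0.02 -0.04] in target frame [-0.04 -0.02 -0.04]
```

View pics/k_w.png

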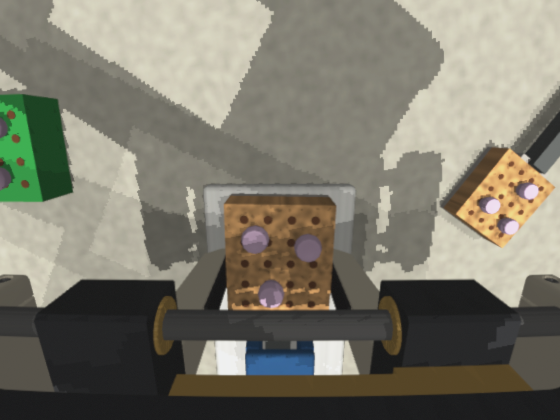

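Call:
send_rows --pt "0 0 0 0 0 0 5" --pt "0 0 0 0 0 0 5" --pt "0 0 0 0 0 -0.15 5" --pt "0 0 0 0 -0.5 0 5" --pt "0 0 0 0 -1 0 5"

```text
t: 10.23
eef_pos: [0.4778, -0.3051, 0.0161]
orientation: [0.995, -0.1, -0.001, -0.0]
ft_force: [0.3, 0.2, -2.2]
width: 0.0555
```

```bash
cat >> h.py <<'E'
def dock():
    o=arm.get_obs(); d=(o['eef_pos']-[.4753,-.3193,.0146])*1000; a=np.radians(78.6)
    print('along',(d[:2]@[np.cos(a),np.sin(a)]).round(1),'lat',(d[:2]@[-np.sin(a),np.cos(a)]).round(1),'dz',d[2].round(1),'F',o['ft_force'].round(1),'M',o['torque'].round(2),'w',round(o['width'],4))
    to(np.array([.475,-.319,.015]),-11.4)
E
python3 -c "
from h import *
dock()"
```

```text
along 14.4 lat 0.3 dz 1.5 F [ 0.3  0.2 -2.2] M [-0.1   0.08 -0.05] w 0.0555
t 10.23 pos [ 0.4778 -0.3051  0.0161] F [ 0.3  0.2 -2.2] w 0.0555
turn [-0.03  0.1  -0.11] shift cm now-frame [0.   1.42 0.11] in target frame [-0.    1.42  0.11]
```

Call:
send_rows --pt "0 0 0 0 -1.6 0 5" --pt "0 0 0 0 -1.8 0 5" --pt "0 0 0 0 -1.8 0 5" --pt "0 0 0 0 -1.8 0 5" --pt "0 0 0 0 -1.8 0 5"

```text
t: 10.65
eef_pos: [0.4954, -0.2135, 0.0157]
orientation: [0.995, -0.102, -0.001, -0.001]
ft_force: [-0.0, -0.8, -1.5]
width: 0.0562
```

```bash
python3 -c "
from h import *
dock()"
```

```text
along 107.7 lat 1.2 dz 1.1 F [-0.  -0.8 -1.5] M [-0.01  0.08 -0.05] w 0.0562
t 10.65 pos [ 0.4954 -0.2135  0.0157] F [-0.  -0.8 -1.5] w 0.0562
turn [-0.07  0.13 -0.29] shift cm now-frame [ 0.14 10.75  0.05] in target frame [ 0.08 10.75  0.07]
```

Call:
send_rows --pt "0 0 0 0.1 -1.5 0 5" --pt "0 0 0 0 -1.5 0 5" --pt "0 0 0 0 -1.2 -0.5 5" --pt "0 0 0 0 -1 -1 5" --pt "0 0 -1 0 -1 -1 5"

```text
t: 11.07
eef_pos: [0.5066, -0.1425, 0.0386]
orientation: [0.996, -0.092, -0.004, -0.002]
ft_force: [-0.1, 0.1, -1.7]
width: 0.0557
```

```bash
python3 -c "
from h import *
dock()
to(np.array([.5323,-.048,.045]),-4)"
```

```text
along 179.5 lat 4.3 dz 24.0 F [-0.1  0.1 -1.7] M [-0.01  0.05  0.02] w 0.0557
t 11.07 pos [ 0.5066 -0.1425  0.0386] F [-0.1  0.1 -1.7] w 0.0557
turn [-0.23  0.52  0.89] shift cm now-frame [ 0.14 17.94  2.29] in target frame [ 0.39 17.93  2.36]
t 11.07 pos [ 0.5066 -0.1425  0.0386] F [-0.1  0.1 -1.7] w 0.0557
turn [-0.27  0.51 -6.51] shift cm now-frame [ 0.8  -9.76 -0.6 ] in target frame [ 1.91 -9.6  -0.64]
```

Call:
send_rows --pt "-0.2 0.4 -2 0.3 -1.8 -0.4 5" --pt "0 0 -2 0.4 -2 -0.2 5" --pt "0 0 -2 0.4 -2 0 5" --pt "0 0 -0.5 0.3 -1.6 0 5" --pt "0 0 0 0.1 -1 0 5"

```text
t: 11.48
eef_pos: [0.5358, -0.0561, 0.053]
orientation: [1.0, -0.03, 0.003, 0.0]
ft_force: [0.0, 0.7, -2.3]
width: 0.0555
```

```bash
python3 -c "
from h import *
to(np.array([.5323,-.048,.0155]),-4)
im=arm.get_image('top'); cv2.imwrite('pics/l_t.png',cv2.resize(im[130:280,220:420,::-1],None,fx=4,fy=4))"
```

```text
t 11.48 pos [ 0.5358 -0.0561  0.053 ] F [ 0.   0.7 -2.3] w 0.0555
turn [ 0.04 -0.39  0.56] shift cm now-frame [-0.42 -0.79  3.75] in target frame [-0.41 -0.78  3.75]
```

View pics/l_t.png

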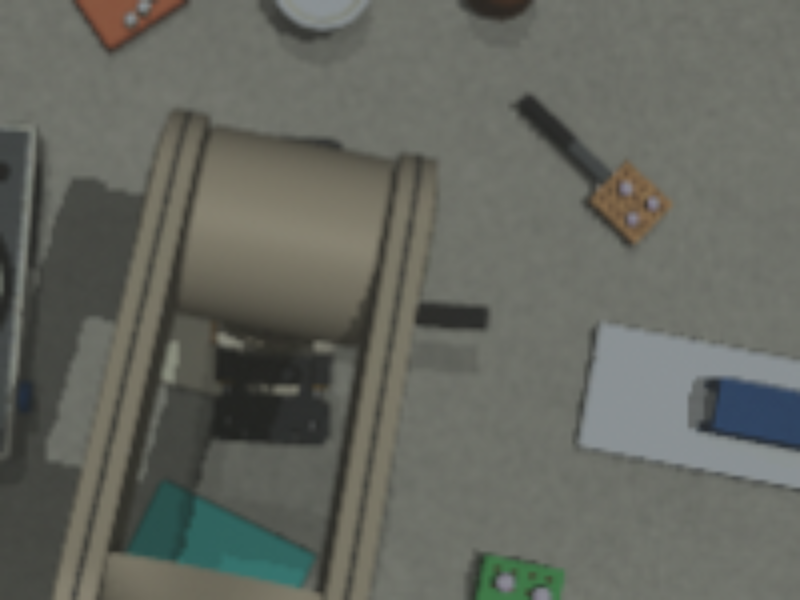

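Call:
send_rows --pt "0 -0.3 0.5 -0.3 -0.5 0.8 5" --pt "0 0 0 -0.1 -0.2 1.0 5" --pt "0 0 0 0 0 0.8 5" --pt "0 0 0 0 0 0.3 5"

```text
t: 11.87
eef_pos: [0.5329, -0.0469, 0.0234]
orientation: [0.999, -0.034, 0.002, 0.001]
ft_force: [-0.5, 0.3, -1.9]
width: 0.0557
```

```bash
python3 -c "
from h import *
to(np.array([.5323,-.048,.0155]),-4)"
```

```text
t 11.87 pos [ 0.5329 -0.0469  0.0234] F [-0.5  0.3 -1.9] w 0.0557
turn [ 0.05 -0.22  0.07] shift cm now-frame [-0.05  0.11  0.79] in target frame [-0.05  0.11  0.79]
```

Call:
send_rows --pt "0 -0.2 0 0 0 0.3 5" --pt "0 0 0 0 0 0.3 5" --pt "0 0 0 0 0 0.2 5" --pt "0 0 0 0 0 0.1 5"

```text
t: 12.2
eef_pos: [0.5314, -0.048, 0.0145]
orientation: [0.999, -0.036, -0.002, -0.0]
ft_force: [-4.4, 3.8, 8.3]
width: 0.0556
```

```bash
python3 -c "
from h import *
to(np.array([.5323,-.048,.0155]),-4)"
```

```text
t 12.2 pos [ 0.5314 -0.048   0.0145] F [-4.4  3.8  8.3] w 0.0556
turn [-0.02  0.25 -0.09] shift cm now-frame [ 0.09 -0.01 -0.1 ] in target frame [ 0.09 -0.01 -0.1 ]
```

Call:
send_rows --pt "0 0 0 0 0 -0.05 6.5" --pt "0 0 0 0 0 0 8" --pt "0 0 0 0 0 0 8" --pt "0 0 0 0 0 0 8" --pt "0 0 0 0 0 -1 8"

```text
t: 12.62
eef_pos: [0.531, -0.0496, 0.0242]
orientation: [0.999, -0.037, -0.003, -0.0]
ft_force: [0.3, 0.1, -0.5]
width: 0.0791
```

Call:
send_rows --pt "0 0 0 0 0 -3 8" --pt "0 0 0 0 2 -4 8" --pt "0 0 0 0 3 -3 6" --pt "0 0 0 0 3 0 4" --pt "0 0 0 0 2 0 4"

```text
t: 13.03
eef_pos: [0.5234, -0.149, 0.1315]
orientation: [0.999, -0.033, -0.004, 0.0]
ft_force: [0.6, -0.8, -0.9]
width: 0.0641
```

Call:
send_rows --pt "0 0 0 0 0 0 4" --pt "0 0 0 0 0 0 4"

```text
t: 13.2
eef_pos: [0.5244, -0.1537, 0.1352]
orientation: [0.999, -0.036, -0.001, 0.001]
ft_force: [-0.4, 0.8, -0.4]
width: 0.0511
```

```bash
python3 -c "
from h import *
to(np.array([.5323,-.148,.017]),-4)
c=arm.get_calibration('wrist');im=arm.get_image('wrist'); cv2.imwrite('pics/m_w.png',im[:,:,::-1])
print(c)
im=arm.get_image('scene'); cv2.imwrite('pics/m_s.png',im[:,:,::-1])"
```

```text
t 13.2 pos [ 0.5244 -0.1537  0.1352] F [-0.4  0.8 -0.4] w 0.0511
turn [ 0.17  0.12 -0.09] shift cm now-frame [ 0.77 -0.66 11.82] in target frame [ 0.75 -0.63 11.82]
{'fx': 296.54221933736744, 'fy': 296.54221933736744, 'cx': 277.131020110972, 'cy': 216.2689977565697, 'k1': -0.041753323286456596, 'eye': array([ 0.52979561, -0.07716407,  0.30222509]), 'attitude': array([ 0.98943126, -0.0352893 , -0.00671808,  0.14048247])}
```

View pics/m_w.png

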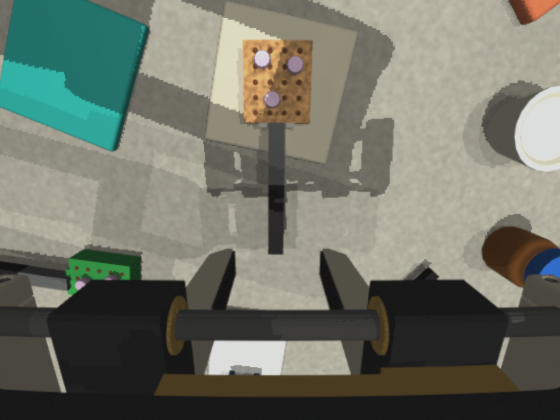

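View pics/m_s.png

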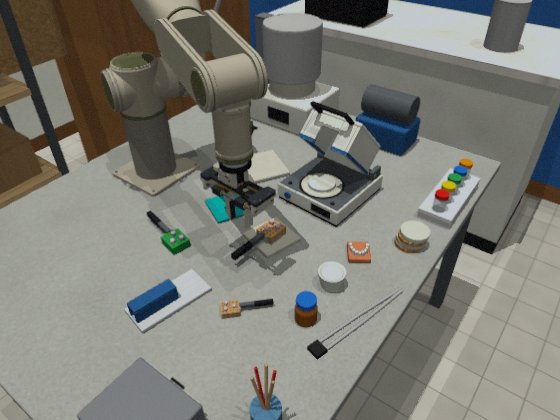

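Run:
```python
from h import *
c=arm.get_calibration('wrist'); I=cv2.imread('pics/m_w.png'); H,S,V=HSV(I)
b,a=rect(I,c,(H>5)&(H<22)&(S>90),(235,30,320,130),.038,'block')
hd=onz(c,[(276,252),(276.5,130)],.044)*1000; print('handle end/front',hd.round(1))
v=b-hd[0,:2]; print(np.linalg.norm(v),np.degrees(np.arctan2(v[1],v[0])))
```

```text
block [531.  -37.6] size [64.8 56.5] ang 85.3 px [242.625  39.625] [312.375 123.375]
handle end/front [[ 519.9 -185.3   44. ]
 [ 528.2  -75.6   44. ]]
148.15664171147765 85.70400081573447
```

Call:
send_rows --pt "0.1 0 0 0 -0.6 2 4" --pt "0 0 0 0 -0.5 3 4" --pt "0 0 0 0 -0.3 2 4" --pt "0 0 0 0 0 1 4" --pt "0 0 0 0 0 0 4"

```text
t: 13.72
eef_pos: [0.5255, -0.1333, 0.0519]
orientation: [0.999, -0.033, -0.001, -0.0]
ft_force: [-0.3, -0.2, -1.4]
width: 0.0399
```

```bash
python3 -c "
from h import *
to(np.array([.5235,-.1373,.017]),-4.3)"
```

```text
t 13.72 pos [ 0.5255 -0.1333  0.0519] F [-0.3 -0.2 -1.4] w 0.0399
turn [-0.01  0.16  0.55] shift cm now-frame [-0.16  0.42  3.49] in target frame [-0.17  0.42  3.49]
```

Call:
send_rows --pt "0 0.1 0.5 -0.15 0.3 1.2 4" --pt "0 0 0 0 0 1.2 4" --pt "0 0 0 0 0 0.7 4" --pt "0 0 0 0 0 0.3 4" --pt "0 0 0 0 0 0 4"

```text
t: 14.13
eef_pos: [0.5244, -0.134, 0.0176]
orientation: [0.999, -0.035, -0.001, -0.0]
ft_force: [-0.7, -0.6, -0.6]
width: 0.0399
```

```bash
python3 -c "
from h import *
to(np.array([.5235,-.1373,.017]),-4.3)
im=arm.get_image('wrist'); cv2.imwrite('pics/n_w.png',im[:,:,::-1])"
```

```text
t 14.13 pos [ 0.5244 -0.134   0.0176] F [-0.7 -0.6 -0.6] w 0.0399
turn [-0.05  0.1   0.25] shift cm now-frame [-0.07  0.34  0.06] in target frame [-0.07  0.34  0.06]
```

View pics/n_w.png

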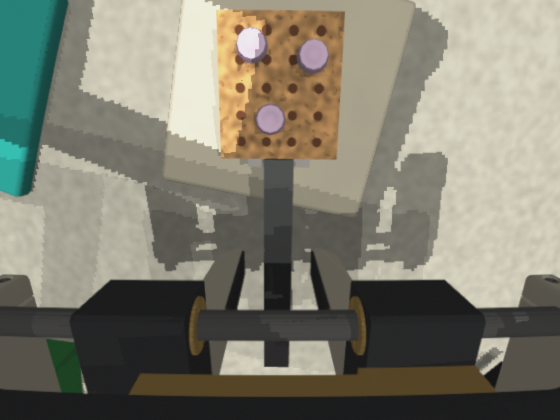

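Call:
send_rows --pt "0 0 0.2 0 0 0 2.5" --pt "0 0 0 0 0 0 1" --pt "0 0 0 0 0 0 0.8" --pt "0 0 0 0 0 0 0.8" --pt "0 0 0 0 0 0 0.8" --force 60

```text
t: 14.6
eef_pos: [0.5268, -0.1349, 0.021]
orientation: [0.999, -0.037, 0.001, 0.0]
ft_force: [-0.5, 0.4, -0.5]
width: 0.0136
```

Call:
send_rows --pt "0 0 0 0 0 0 0.8" --pt "0 0 0 0 0 0 0.8" --pt "0 0 0 0 0 -0.3 0.8" --pt "0 0 0 0 0 -0.5 0.8" --pt "0 0 0 0 0 0 0.8"

```text
t: 15.02
eef_pos: [0.5262, -0.1348, 0.0292]
orientation: [0.999, -0.037, 0.001, 0.0]
ft_force: [0.3, -0.7, -1.8]
width: 0.0138
```

```bash
python3 -c "
from h import *
to(np.array([.5235,-.1373,.017]),-4.3); print(arm.get_obs()['torque'].round(2))
c=arm.get_calibration('wrist');im=arm.get_image('wrist'); cv2.imwrite('pics/o_w.png',im[:,:,::-1])
im=arm.get_image('scene'); cv2.imwrite('pics/o_s.png',cv2.resize(im[160:270,180:340,::-1],None,fx=5,fy=5))"
```

```text
t 15.02 pos [ 0.5262 -0.1348  0.0292] F [ 0.3 -0.7 -1.8] w 0.0138
turn [ 0.02 -0.1   0.02] shift cm now-frame [-0.25  0.26  1.22] in target frame [-0.25  0.26  1.22]
[-0.2   0.1  -0.03]
```

View pics/o_s.png

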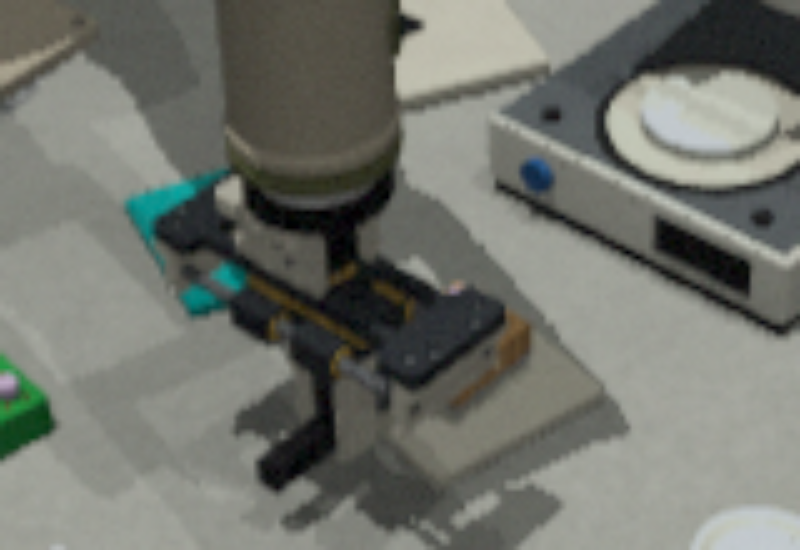

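View pics/o_w.png

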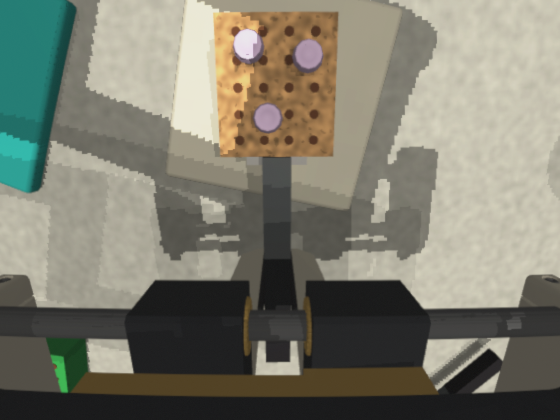

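Run:
```python
from h import *
c=arm.get_calibration('wrist'); I=cv2.imread('pics/o_w.png'); H,S,V=HSV(I); o=arm.get_obs()
b,a=rect(I,c,(H>5)&(H<22)&(S>90),(205,5,345,165),.0462,'block')
q=R.from_quat(o['orientation']); print(q.inv().apply(np.r_[b/1000,.0462]-o['eef_pos'])*1000)
to(np.array([.535,-.05,.115]),-4)
```

```text
block [531.8 -38.5] size [64.1 56.4] ang 85.7 px [213.625  11.625] [337.375 156.375]
[ -1.2050281  -96.37583804 -17.71997698]
t 15.12 pos [ 0.5258 -0.1347  0.0285] F [-0.6  0.4 -2.9] w 0.0132
turn [ 0.01 -0.06 -0.28] shift cm now-frame [ 0.29 -8.51 -8.65] in target frame [ 0.33 -8.51 -8.65]
```

Call:
send_rows --pt "0 0 0 0 0 -1.5 0.8" --pt "0 0 0 0 0 -2 0.8" --pt "0 0 0 0.2 -1 -2 0.8" --pt "0 0 0 0.2 -2 -1.5 0.8" --pt "0 0 0 0.2 -2 -0.5 0.8"

```text
t: 15.53
eef_pos: [0.5321, -0.0864, 0.1027]
orientation: [0.999, -0.04, -0.003, -0.0]
ft_force: [1.1, 0.0, -1.2]
width: 0.0132
```

Call:
send_rows --pt "0 0 0 0.2 -2 0 0.8" --pt "0 0 0 0 -1 0 0.8" --pt "0 0 0 0 0 0 0.8" --pt "0 0 0 0 0 0 0.8"

```text
t: 15.87
eef_pos: [0.5383, -0.0531, 0.1052]
orientation: [0.999, -0.038, -0.001, -0.0]
ft_force: [0.3, -0.1, -1.8]
width: 0.0137
```

Run:
```python
from h import *
to(np.array([.535,-.05,.115]),-4)
im=arm.get_image('wrist'); cv2.imwrite('pics/p_w.png',im[:,:,::-1])
```

```text
t 15.87 pos [ 0.5383 -0.0531  0.1052] F [ 0.3 -0.1 -1.8] w 0.0137
turn [-0.02  0.13 -0.37] shift cm now-frame [-0.35 -0.28 -0.98] in target frame [-0.35 -0.29 -0.98]
```

View pics/p_w.png

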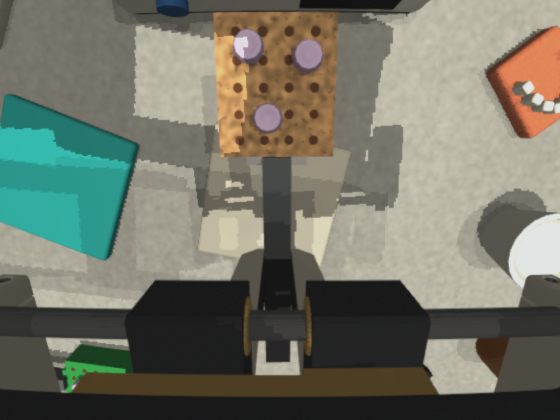

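Run:
```python
from h import *
for n in ['top','scene']:
    im=arm.get_image(n)[:,:,::-1]; cv2.imwrite(f'pics/q_{n}.png',im)
t=cv2.imread('pics/q_top.png'); cv2.imwrite('pics/q_tc.png',cv2.resize(t[145:255,120:250],None,fx=6,fy=6,interpolation=cv2.INTER_CUBIC))
t=cv2.imread('pics/q_scene.png'); cv2.imwrite('pics/q_sc.png',cv2.resize(t[150:225,270:395],None,fx=6,fy=6,interpolation=cv2.INTER_CUBIC))
```

```text
(no output)
```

View pics/q_tc.png

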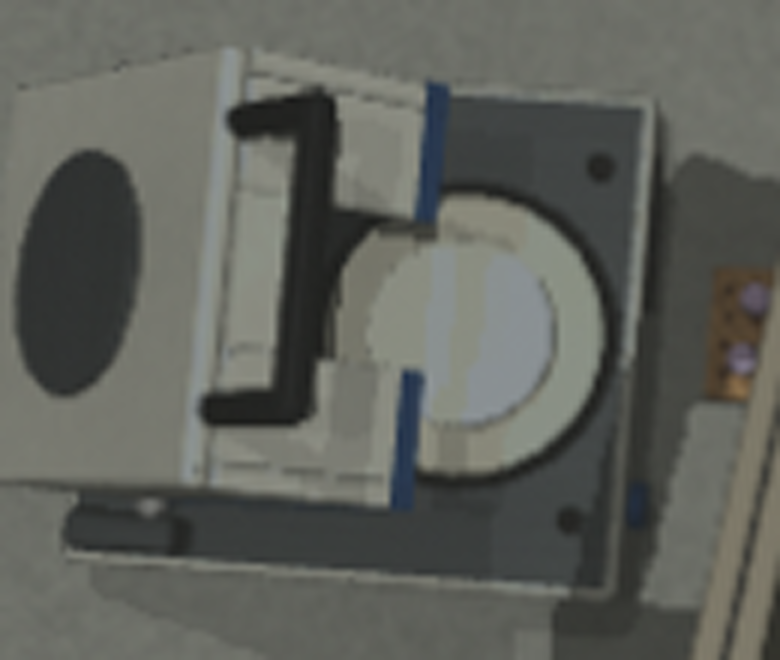

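View pics/q_sc.png

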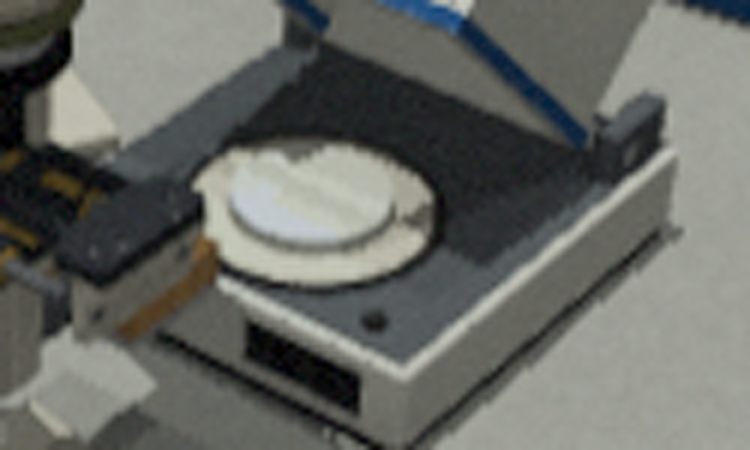

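Run:
```python
from h import *
ct=arm.get_calibration('top');cs=arm.get_calibration('scene')
a=np.array([[461.5,331]])/6+[120,145]-.42; b=np.array([[311.5,191]])/6+[270,150]-.42
print(onz(ct,a,.072),onz(cs,b,.072),tri(ct,a,cs,b))
# holes in base for yaw / centre: (600,168),(570,520) z .06
h=onz(ct,np.array([[600,168],[570,520]])/6+[120,145]-.42,.06); print(h,h.mean(0))
```

```text
[[0.55364011 0.18946062 0.072     ]] [[0.55250976 0.19375715 0.072     ]] [[0.55401867 0.1895179  0.07488438 0.00179086]]
[[0.62887331 0.12956734 0.06      ]
 [0.46960527 0.1418712  0.06      ]] [0.54923929 0.13571927 0.06      ]
```

Run:
```python
from h import *
to(np.array([.5481,.0942,.1]),-4)
```

```text
t 16.02 pos [ 0.538  -0.0539  0.1049] F [-0.4 -0.5 -2.6] w 0.0133
turn [-0.03  0.17 -0.47] shift cm now-frame [ -0.14 -14.85   0.5 ] in target frame [ -0.02 -14.85   0.49]
```

Call:
send_rows --pt "0 0 -0.2 0 -1.5 0 0.8" --pt "0 0 -0.2 0 -2 0 0.8" --pt "0 0 0 0 -2 0 0.8" --pt "0 0 0 0 -2 0 0.8" --pt "0 0 0 0 -2 0 0.8"

```text
t: 16.43
eef_pos: [0.5439, 0.0348, 0.1026]
orientation: [0.999, -0.041, -0.003, 0.001]
ft_force: [1.0, 0.2, -1.4]
width: 0.0136
```

Run:
```python
from h import *
to(np.array([.5481,.0942,.1]),-4)
```

```text
t 16.43 pos [0.5439 0.0348 0.1026] F [ 1.   0.2 -1.4] w 0.0136
turn [ 0.14  0.37 -0.71] shift cm now-frame [-0.06 -5.96  0.24] in target frame [ 0.01 -5.96  0.26]
```

Call:
send_rows --pt "0.1 0.2 -0.5 0 -1.6 0 0.8" --pt "0 0 0 0 -1.4 0 0.8" --pt "0 0 0 0 -1 0 0.8" --pt "0 0 0 0 -0.6 0 0.8" --pt "0 0 0 0 0 0 0.8"

```text
t: 16.85
eef_pos: [0.5466, 0.0818, 0.1003]
orientation: [0.999, -0.038, -0.003, 0.0]
ft_force: [0.3, -0.3, -2.7]
width: 0.0136
```

Run:
```python
from h import *
to(np.array([.5481,.0942,.081]),-4)
```

```text
t 16.85 pos [0.5466 0.0818 0.1003] F [ 0.3 -0.3 -2.7] w 0.0136
turn [ 0.07  0.37 -0.31] shift cm now-frame [ 0.07 -1.25  1.93] in target frame [ 0.07 -1.24  1.93]
```

Call:
send_rows --pt "0.1 0.3 -0.3 0.05 -0.8 0.3 0.8" --pt "0 0 0 0 -0.3 0.3 0.8" --pt "0 0 0 0 0 0.3 0.8" --pt "0 0 0 0 0 0.2 0.8" --pt "0 0 0 0 0 0 0.8"

```text
t: 17.27
eef_pos: [0.5478, 0.091, 0.0875]
orientation: [0.999, -0.036, -0.001, 0.0]
ft_force: [-1.1, 0.5, -0.9]
width: 0.0135
```

Run:
```python
from h import *
to(np.array([.5481,.0942,.081]),-4)
im=arm.get_image('scene')[:,:,::-1]; cv2.imwrite('pics/r_sc.png',cv2.resize(im[140:240,240:395],None,fx=5,fy=5,interpolation=cv2.INTER_CUBIC))
im=arm.get_image('wrist')[:,:,::-1]; cv2.imwrite('pics/r_w.png',im)
```

```text
t 17.27 pos [0.5478 0.091  0.0875] F [-1.1  0.5 -0.9] w 0.0135
turn [ 0.03  0.1  -0.11] shift cm now-frame [ 0.   -0.32  0.65] in target frame [ 0.   -0.32  0.65]
```

View pics/r_sc.png

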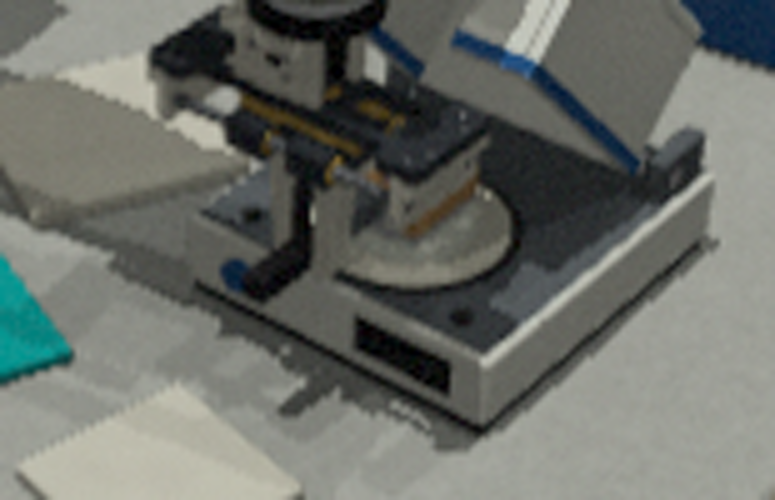

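View pics/r_w.png

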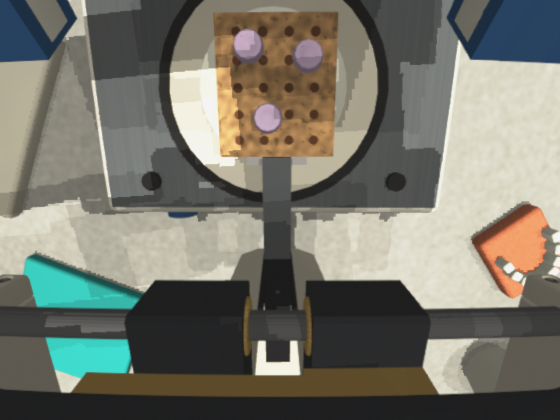

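Run:
```python
from h import *
c=arm.get_calibration('wrist'); o=arm.get_obs()
P=onz(c,[(160,85),(388,85),(274,203)],.06)*1000; print('ring',P.round(1), (P[0]+P[1])/2)
d=onz(c,[(200,85),(347,85)],.072)*1000; print('disc',d.round(1),d.mean(0))
I=cv2.imread('pics/r_w.png'); H,S,V=HSV(I)
zb=o['eef_pos'][2]-.021+.038
b,a=rect(I,c,(H>5)&(H<22)&(S>110),(205,5,345,162),zb,'block')
print('front holes',(onz(c,[(151,181),(396,182)],.06)*1000).round(1))
print('base front',(onz(c,[(110,210),(437,211)],.06)*1000).round(1))
```

```text
ring [[482.8 200.5  60. ]
 [622.8 190.2  60. ]
 [547.3 120.8  60. ]] [552.80080168 195.35743566  60.        ]
disc [[510.4 196.5  72. ]
 [594.8 190.3  72. ]] [552.57577906 193.37573946  72.        ]
block [553.7 187.2] size [64.1 56.1] ang 86.1 px [213.625  12.625] [336.375 156.375]
front holes [[466.4 141.8  60. ]
 [629.5 129.4  60. ]]
base front [[433.9 124.1  60. ]
 [658.9 107.2  60. ]]
```

Call:
send_rows --pt "0 0.1 -0.1 -0.05 -0.3 0.2 0.8" --pt "0 0 0 0 0 0.2 0.8" --pt "0 0 0 0 0 0.15 0.8" --pt "0 0 0 0 0 0 0.8"

```text
t: 17.7
eef_pos: [0.5482, 0.0939, 0.0825]
orientation: [0.999, -0.035, 0.001, 0.0]
ft_force: [-0.1, -0.2, -2.3]
width: 0.0132
```

Run:
```python
from h import *
to(np.array([.5476,.0941,.081]),-4)
```

```text
t 17.7 pos [0.5482 0.0939 0.0825] F [-0.1 -0.2 -2.3] w 0.0132
turn [ 0.02 -0.09 -0.05] shift cm now-frame [-0.06 -0.02  0.15] in target frame [-0.06 -0.02  0.15]
```

Call:
send_rows --pt "0 0 0 -0.05 0 0.12 0.8" --pt "0 0 0 0 0 0.08 0.8" --pt "0 0 0 0 0 0.05 0.8"

```text
t: 17.95
eef_pos: [0.5481, 0.0938, 0.0805]
orientation: [0.999, -0.035, 0.001, 0.0]
ft_force: [-1.4, -0.7, 2.9]
width: 0.013
```

Run:
```python
from h import *
to(np.array([.5476,.0941,.081]),-4); print(arm.get_obs()['torque'].round(2))
```

```text
t 17.95 pos [0.5481 0.0938 0.0805] F [-1.4 -0.7  2.9] w 0.013
turn [ 0.02 -0.15 -0.04] shift cm now-frame [-0.05 -0.03 -0.05] in target frame [-0.05 -0.03 -0.05]
[-0.16  0.3   0.07]
```

Contact: the plinth now carries the tray. I'll release (opening to 4 cm) and back straight up part of the way, away from the hood.

Call:
send_rows --pt "0 0 0 0 0 0 2.5" --pt "0 0 0 0 0 0 4" --pt "0 0 0 0 0 0 4" --pt "0 0 0 0 0 0 4" --pt "0 0 0 0 0 -0.5 4"

```text
t: 18.37
eef_pos: [0.5483, 0.094, 0.0856]
orientation: [0.999, -0.035, 0.002, -0.0]
ft_force: [-0.3, -1.0, 0.2]
width: 0.0389
```

Call:
send_rows --pt "0 0 0 0 0 -1.5 4" --pt "0 0 0 0 0.6 -2 4" --pt "0 0 0 0 1.5 -2 4" --pt "0 0 0 0 1.5 -1 4" --pt "0 0 0 0 0 0 4"

```text
t: 18.78
eef_pos: [0.5448, 0.0579, 0.1544]
orientation: [0.999, -0.034, 0.001, 0.0]
ft_force: [0.6, 0.7, -0.0]
width: 0.04
```

Run:
```python
from h import *
to(np.array([.5476,.0941,.081]),-4)
im=arm.get_image('scene')[:,:,::-1]; cv2.imwrite('pics/s_sc.png',cv2.resize(im[140:240,240:395],None,fx=5,fy=5,interpolation=cv2.INTER_CUBIC))
c=arm.get_calibration('wrist');im=arm.get_image('wrist')[:,:,::-1]; cv2.imwrite('pics/s_w.png',im)
H,S,V=HSV(np.ascontiguousarray(im))
b,a=rect(im,c,(H>5)&(H<22)&(S>90),(205,5,345,240),.098,'block')
```

```text
t 18.78 pos [0.5448 0.0579 0.1544] F [ 0.6  0.7 -0. ] w 0.04
turn [-0.   -0.1   0.08] shift cm now-frame [ 0.02 -3.63  7.34] in target frame [ 0.03 -3.63  7.34]
block [553.  186.9] size [60.1 56.3] ang 86.4 px [234.625   4.625] [318.375  99.375]
```

View pics/s_sc.png

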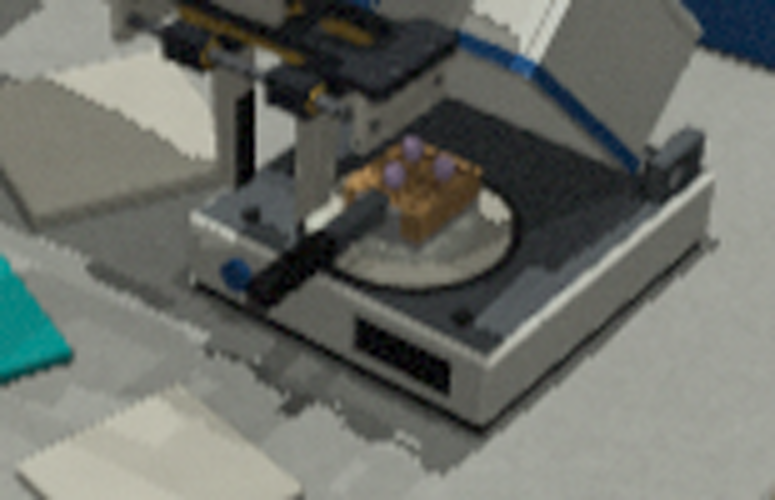

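View pics/s_w.png

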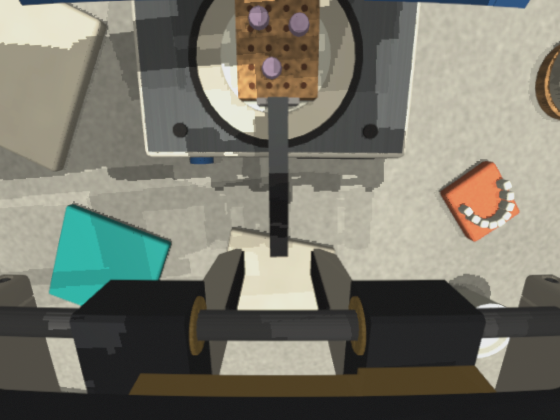

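Call:
send_rows --pt "0 0 0 0 1 -3 4" --pt "0 0 -3 0 1 -4 4" --pt "0 0 -6 0 0.5 -4 4" --pt "0 0 -7 0 0 -4 4" --pt "0 0 -7 0 0 -4 4"

```text
t: 19.3
eef_pos: [0.5354, 0.037, 0.3301]
orientation: [0.985, 0.171, -0.015, -0.004]
ft_force: [0.8, -0.7, 0.2]
width: 0.0402
```

Call:
send_rows --pt "0 0 -7 0 0 -4 4" --pt "0 0 -7 0 0 -3 4" --pt "0 0 -7 0 0 -1 4" --pt "0 0 -7 0 0 0 4" --pt "0 0 -7 0 0 0 4"

```text
t: 19.72
eef_pos: [0.5396, 0.0408, 0.4209]
orientation: [0.885, 0.466, -0.009, -0.007]
ft_force: [-0.0, -0.5, 0.6]
width: 0.04
```

Run:
```python
from h import *
to(np.array([.5575,.2044,.38]),86)
```

```text
t 19.72 pos [0.5396 0.0408 0.4209] F [-0.  -0.5  0.6] w 0.04
turn [ -1.31   0.16 -30.43] shift cm now-frame [14.54 -7.69  4.13] in target frame [16.45  0.65  4.09]
```

Call:
send_rows --pt "-0.5 0 -7 0 0 0 4" --pt "-0.3 0 -7 0 0 0 4" --pt "-0.2 0 -7 1 -0.2 0 4" --pt "0 0 -6 2 0 0 4" --pt "0 0 0 2.5 0 0 4"

```text
t: 20.13
eef_pos: [0.5493, 0.0971, 0.4163]
orientation: [0.746, 0.666, -0.005, -0.003]
ft_force: [0.4, 0.5, -0.8]
width: 0.0399
```

Run:
```python
from h import *
to(np.array([.5575,.2044,.38]),86)
im=arm.get_image('wrist')[:,:,::-1]; cv2.imwrite('pics/t_w.png',im)
```

```text
t 20.13 pos [0.5493 0.0971 0.4163] F [ 0.4  0.5 -0.8] w 0.0399
turn [-0.66  0.23 -2.43] shift cm now-frame [10.77 -0.34  3.58] in target frame [10.76  0.07  3.63]
```

View pics/t_w.png

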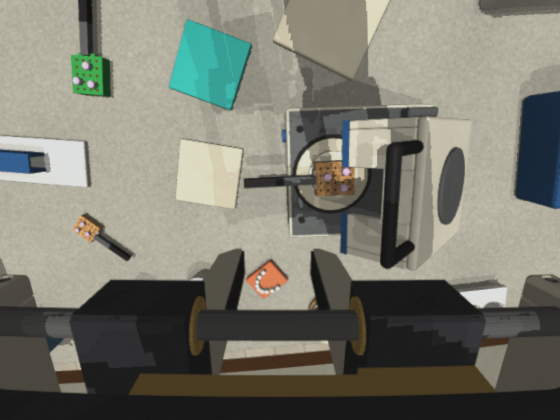

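Call:
send_rows --pt "-0.5 0.2 -2 2.5 0 0 4" --pt "0 0 0 2.5 0 0.3 4" --pt "0 0 0 2 0 0.5 4" --pt "0 0 0 1.2 0 0.5 4" --pt "0 0 0 0 0 0 4"

```text
t: 20.6
eef_pos: [0.5552, 0.1922, 0.3953]
orientation: [0.733, 0.68, -0.004, -0.005]
ft_force: [-0.1, -0.7, -0.9]
width: 0.0401
```

Call:
send_rows --pt "0 0 0 0 0 0 4"

```text
t: 20.68
eef_pos: [0.5549, 0.1928, 0.3942]
orientation: [0.732, 0.681, -0.005, -0.005]
ft_force: [0.6, -1.3, 0.1]
width: 0.0397
```

Run:
```python
from h import *
to(np.array([.5580,.2044,.3012]),86)
c=arm.get_calibration('wrist');im=arm.get_image('wrist')[:,:,::-1]; cv2.imwrite('pics/u_w.png',im)
```

```text
t 20.68 pos [0.5549 0.1928 0.3942] F [ 0.6 -1.3  0.1] w 0.0397
turn [-0.83 -0.01 -0.16] shift cm now-frame [1.18 0.36 9.3 ] in target frame [1.18 0.23 9.3 ]
```

View pics/u_w.png

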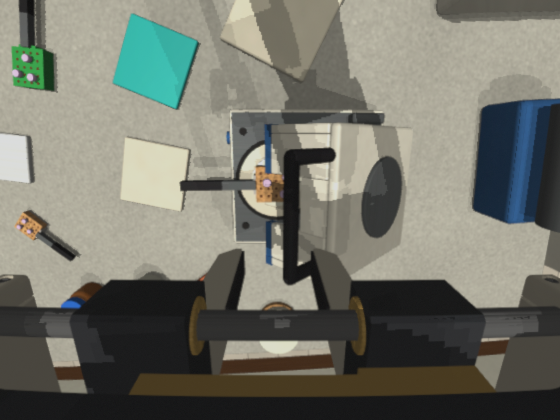

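Call:
send_rows --pt "-0.8 0 -0.1 0.7 0.2 1 4" --pt "0 0 0 0.3 0 2 4" --pt "0 0 0 0.1 0 2 4" --pt "0 0 0 0 0 1 4" --pt "0 0 0 0 0 0 4" --force 35

```text
t: 21.15
eef_pos: [0.5591, 0.1985, 0.3343]
orientation: [0.734, 0.679, 0.001, 0.001]
ft_force: [-0.6, -0.6, -0.4]
width: 0.0399
```

Run:
```python
from h import *
to(np.array([.5580,.2044,.3012]),86)
```

```text
t 21.15 pos [0.5591 0.1985 0.3343] F [-0.6 -0.6 -0.4] w 0.0399
turn [ 0.22  0.   -0.41] shift cm now-frame [ 0.58 -0.17  3.31] in target frame [ 0.58 -0.15  3.31]
```

Call:
send_rows --pt "0.2 0 -0.4 0.5 -0.1 0 4" --pt "0 0 0 0.1 0 0.8 4" --pt "0 0 0 0 0 1.0 4" --pt "0 0 0 0 0 0.8 4" --pt "0 0 0 0 0 0.2 4"

```text
t: 21.57
eef_pos: [0.5602, 0.2032, 0.3083]
orientation: [0.732, 0.681, 0.002, 0.001]
ft_force: [-1.1, 0.7, -0.0]
width: 0.0399
```

Run:
```python
from h import *
to(np.array([.5580,.2044,.3012]),86)
im=arm.get_image('scene')[:,:,::-1]; cv2.imwrite('pics/v_sc.png',cv2.resize(im[50:230,240:400],None,fx=4,fy=4,interpolation=cv2.INTER_CUBIC)[100:690])
```

```text
t 21.57 pos [0.5602 0.2032 0.3083] F [-1.1  0.7 -0. ] w 0.0399
turn [ 0.28 -0.07 -0.14] shift cm now-frame [ 0.11 -0.23  0.71] in target frame [ 0.11 -0.23  0.71]
```

View pics/v_sc.png

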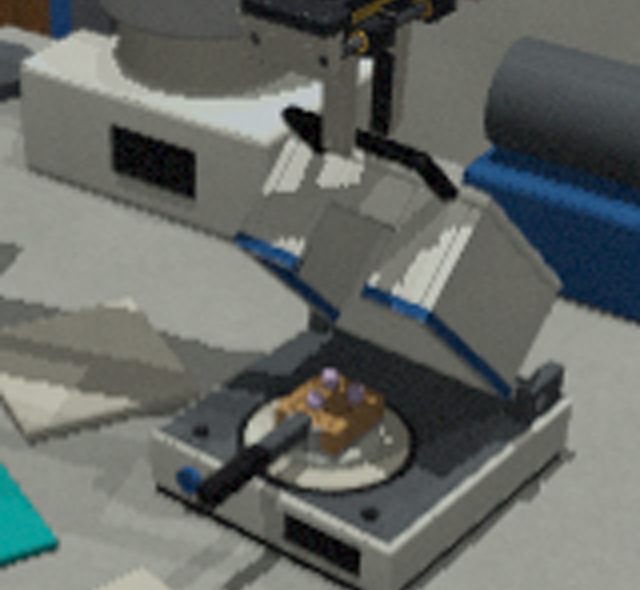

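Call:
send_rows --pt "0.2 0 -0.1 0.1 0 0.6 4" --pt "0 0 0 0 0 0.2 3" --pt "0 0 0 0 0 0 1" --pt "0 0 0 0 0 0 0.8" --pt "0 0 0 0 0 0 0.8" --force 35

```text
t: 22.03
eef_pos: [0.5603, 0.2044, 0.2999]
orientation: [0.731, 0.682, 0.001, -0.0]
ft_force: [-0.5, -0.4, -0.1]
width: 0.0179
```

Call:
send_rows --pt "0 0 0 0 0 0 0.8" --pt "0 0 0 0 0 0 0.8" --pt "0 0 0 0 0 0 0.8"

```text
t: 22.28
eef_pos: [0.5603, 0.2043, 0.3]
orientation: [0.731, 0.682, 0.001, 0.0]
ft_force: [-0.2, -0.7, -0.9]
width: 0.0128
```

Run:
```python
from h import *
hood(); to(np.array([.5580,.2044,.3012]),86)
```

```text
theta 0.807 r err mm 3.7 lateral -1.9 F [-0.2 -0.7 -0.9] w 0.0128 t 22.28
tilt [ 0.001  0.001 -1.   ]
t 22.28 pos [0.5603 0.2043 0.3   ] F [-0.2 -0.7 -0.9] w 0.0128
turn [ 0.07 -0.07 -0.02] shift cm now-frame [-0.01 -0.23 -0.12] in target frame [-0.01 -0.23 -0.12]
```

Call:
send_rows --pt "0 0 0 -0.5 0 0.25 0.8" --pt "0 0 0 -0.8 0 0.42 0.8" --pt "0 0 0 -0.8 0 0.46 0.8" --pt "0 0 0 -0.78 0 0.49 0.8" --pt "0 0 0 -0.75 0 0.53 0.8" --force 40

```text
t: 22.7
eef_pos: [0.5577, 0.168, 0.2788]
orientation: [0.73, 0.683, 0.003, -0.001]
ft_force: [-1.5, 1.9, 0.1]
width: 0.0131
```

Run:
```python
from h import *
hood()
```

```text
theta 0.649 r err mm 3.9 lateral -1.8 F [-1.5  1.9  0.1] w 0.0131 t 22.7
tilt [ 0.004  0.005 -1.   ]
```

Call:
send_rows --pt "0 0 0 -0.73 0 0.54 0.8" --pt "0 0 0 -0.72 0 0.57 0.8" --pt "0 0 0 -0.7 0 0.6 0.8" --pt "0 0 0 -0.67 0 0.63 0.8" --pt "0 0 0 -0.64 0 0.66 0.8"

```text
t: 23.12
eef_pos: [0.5547, 0.1283, 0.2449]
orientation: [0.731, 0.682, 0.003, -0.001]
ft_force: [-0.5, 1.4, 0.2]
width: 0.0127
```

Run:
```python
from h import *
hood()
```

```text
theta 0.452 r err mm 4.2 lateral -1.6 F [-0.5  1.4  0.2] w 0.0127 t 23.12
tilt [ 0.003  0.005 -1.   ]
```

Call:
send_rows --pt "0 0 0 -0.62 0 0.68 0.8" --pt "0 0 0 -0.6 0 0.7 0.8" --pt "0 0 0 -0.57 0 0.72 0.8" --pt "0 0 0 -0.53 0 0.75 0.8" --pt "0 0 0 -0.5 0 0.76 0.8"

```text
t: 23.53
eef_pos: [0.5522, 0.0967, 0.2038]
orientation: [0.731, 0.682, 0.002, -0.001]
ft_force: [0.1, 2.9, -1.3]
width: 0.0127
```

Run:
```python
from h import *
hood()
im=arm.get_image('scene')[:,:,::-1]; cv2.imwrite('pics/w_sc.png',cv2.resize(im[80:230,240:400],None,fx=4,fy=4,interpolation=cv2.INTER_CUBIC)[:600])
```

```text
theta 0.257 r err mm 3.8 lateral -1.3 F [ 0.1  2.9 -1.3] w 0.0127 t 23.53
tilt [ 0.002  0.005 -1.   ]
```

View pics/w_sc.png

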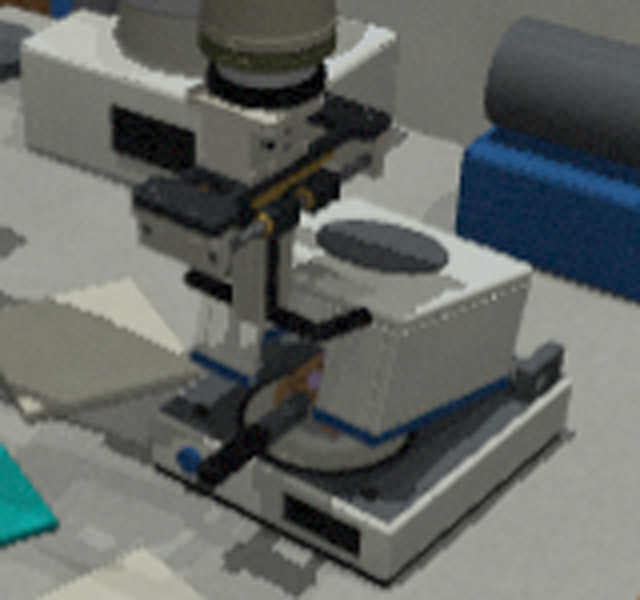

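Call:
send_rows --pt "0 0 0 -0.36 0 0.57 0.8" --pt "0 0 0 -0.33 0 0.57 0.8" --pt "0 0 0 -0.31 0 0.58 0.8" --pt "0 0 0 -0.29 0 0.58 0.8" --pt "0 0 0 -0.24 0 0.5 0.8"

```text
t: 24.0
eef_pos: [0.5509, 0.0797, 0.1714]
orientation: [0.731, 0.682, 0.002, -0.001]
ft_force: [-0.1, 2.8, -0.8]
width: 0.013
```

Run:
```python
from h import *
hood()
```

```text
theta 0.119 r err mm 3.2 lateral -1.2 F [-0.1  2.8 -0.8] w 0.013 t 24.0
tilt [ 0.001  0.005 -1.   ]
```

Call:
send_rows --pt "0 0 0 -0.18 0 0.42 0.8" --pt "0 0 0 -0.17 0 0.42 0.8" --pt "0 0 0 -0.16 0 0.42 0.8" --pt "0 0 0 -0.12 0 0.35 0.8" --pt "0 0 0 -0.1 0 0.3 0.8"

```text
t: 24.42
eef_pos: [0.5503, 0.0716, 0.1499]
orientation: [0.731, 0.682, 0.002, -0.001]
ft_force: [0.5, 0.6, -0.6]
width: 0.0128
```

Run:
```python
from h import *
hood()
```

```text
theta 0.033 r err mm 2.8 lateral -1.2 F [ 0.5  0.6 -0.6] w 0.0128 t 24.42
tilt [ 0.001  0.004 -1.   ]
```

Call:
send_rows --pt "0 0 0 -0.06 0 0.2 0.8" --pt "0 0 0 -0.06 0 0.2 0.8" --pt "0 0 0 -0.05 0 0.18 0.8" --pt "0 0 0 -0.05 0 0.15 0.8" --pt "0 0 0 -0.04 0 0.12 0.8"

```text
t: 24.83
eef_pos: [0.5502, 0.0715, 0.1493]
orientation: [0.73, 0.683, 0.004, -0.002]
ft_force: [-4.8, 2.6, 4.7]
width: 0.0126
```

Run:
```python
from h import *
hood()
```

```text
theta 0.031 r err mm 2.6 lateral -1.1 F [-4.8  2.6  4.7] w 0.0126 t 24.83
tilt [ 0.003  0.008 -1.   ]
```

Run:
```python
from h import *
im=arm.get_image('scene')[:,:,::-1]; cv2.imwrite('pics/x_s.png',im)
a=cv2.imread('pics/f_s.png')
k=lambda i:cv2.resize(i[130:220,270:390],None,fx=3.3,fy=6,interpolation=cv2.INTER_CUBIC)
cv2.imwrite('pics/x_cmp.png',np.hstack([k(cv2.imread('pics/a_scene.png')),k(im)]))
```

```text
(no output)
```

View pics/x_cmp.png

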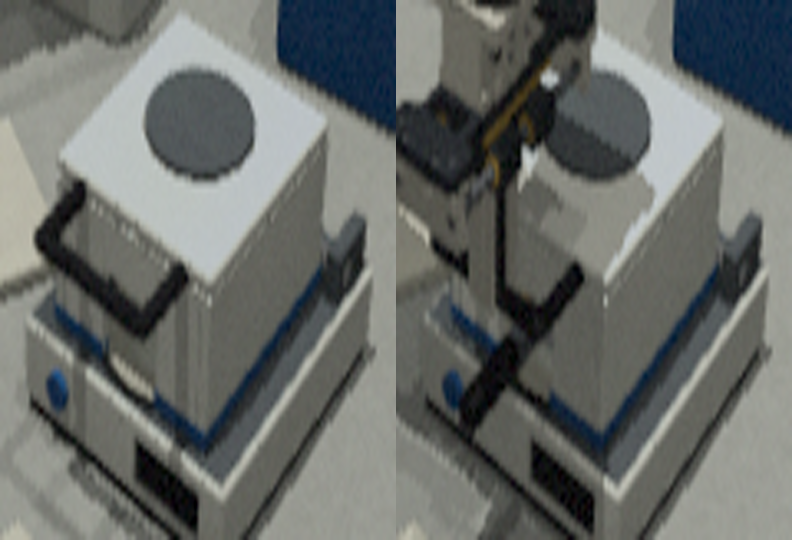

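Call:
send_rows --pt "0 0 0 -0.06 0 0.25 0.8" --pt "0 0 0 -0.06 0 0.25 0.8" --pt "0 0 0 -0.05 0 0.25 0.8"

```text
t: 25.13
eef_pos: [0.5503, 0.0715, 0.1493]
orientation: [0.73, 0.684, 0.005, -0.002]
ft_force: [-10.8, 2.8, 16.7]
width: 0.0133
```

Run:
```python
from h import *
hood()
```

```text
theta 0.03 r err mm 2.6 lateral -1.2 F [-10.8   2.8  16.7] w 0.0133 t 25.13
tilt [ 0.005  0.009 -1.   ]
```

Call:
send_rows --pt "0 0 0 0 0 -0.1 2.5" --pt "0 0 0 0 0 0 4" --pt "0 0 0 0 0 0 4" --pt "0 0 0 0 0 0 4" --pt "0 0 0 0 0 -0.8 4"

```text
t: 25.55
eef_pos: [0.5501, 0.0702, 0.1583]
orientation: [0.729, 0.684, 0.004, -0.001]
ft_force: [-0.7, 0.2, -0.4]
width: 0.0388
```

Call:
send_rows --pt "0 0 0 0 0 -2 4" --pt "0 0 0 0 0 -3 4" --pt "0 0 0 0 0 -4 4" --pt "0 0 0 -3 0 -3 4" --pt "0 0 0 -4 0 0 4"

```text
t: 25.97
eef_pos: [0.5431, 0.0028, 0.2817]
orientation: [0.727, 0.687, 0.002, -0.003]
ft_force: [1.2, -0.4, 0.6]
width: 0.0397
```

Call:
send_rows --pt "0 0 0 -4 0 0 4" --pt "0 0 0 -4 0 0 4" --pt "0 0 0 0 0 0 4" --pt "0 0 0 0 0 0 4"

```text
t: 26.3
eef_pos: [0.5392, -0.0871, 0.2877]
orientation: [0.728, 0.685, 0.003, 0.002]
ft_force: [0.7, 1.1, -0.1]
width: 0.04
```

Run:
```python
from h import *
o=arm.get_obs(); print(o['t'],o['eef_pos'],o['ft_force'].round(1))
im=arm.get_image('scene')[:,:,::-1]; cv2.imwrite('pics/y_s.png',im)
t=arm.get_image('top')[:,:,::-1]; cv2.imwrite('pics/y_t.png',t)
w=arm.get_image('wrist')[:,:,::-1]; cv2.imwrite('pics/y_w.png',w)
k=lambda i:cv2.resize(i[130:220,270:390],None,fx=3.3,fy=6,interpolation=cv2.INTER_CUBIC)
cv2.imwrite('pics/y_cmp.png',np.hstack([k(cv2.imread('pics/a_scene.png')),k(im)]))
cv2.imwrite('pics/y_tc.png',np.hstack([cv2.resize(i[140:260,120:320],None,fx=2,fy=4) for i in (cv2.imread('pics/a_top.png'),t)]))
```

```text
26.3 [ 0.53918088 -0.08707859  0.28770824] [ 0.7  1.1 -0.1]
```

View pics/y_cmp.png

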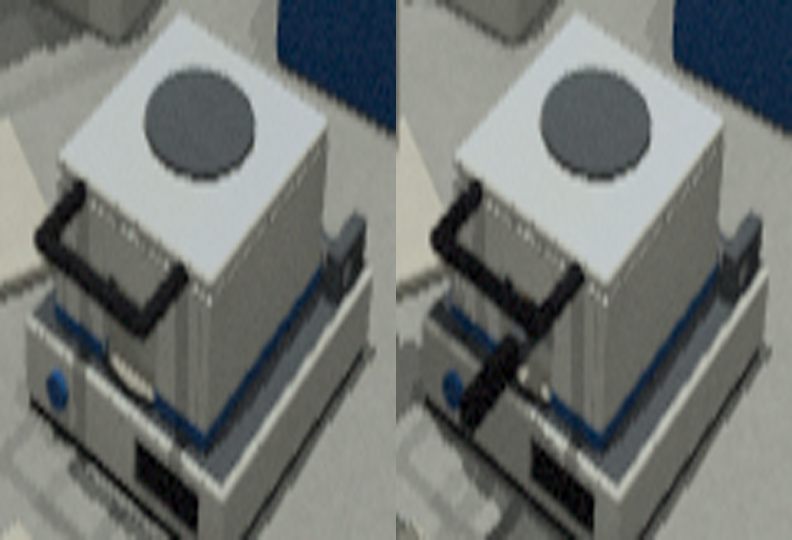

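View pics/y_s.png

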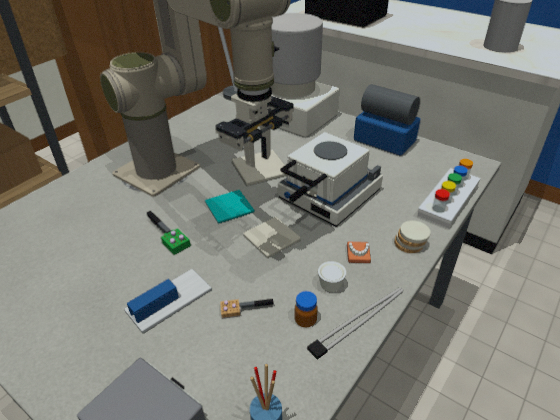

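View pics/y_tc.png

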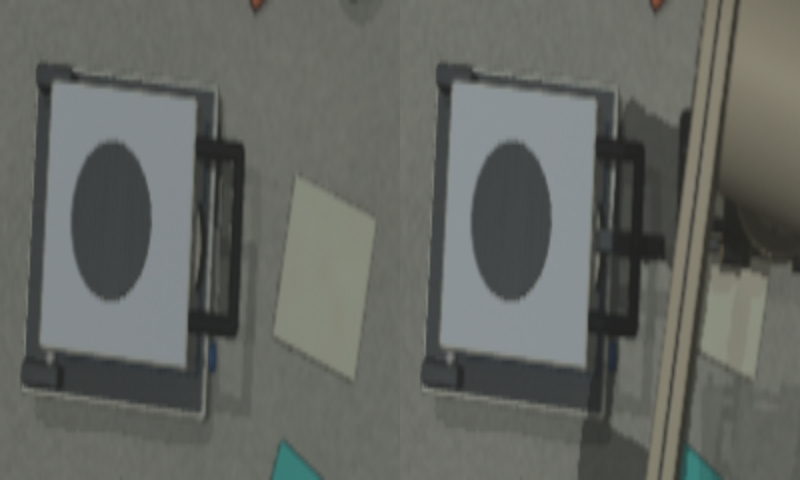

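View pics/y_w.png

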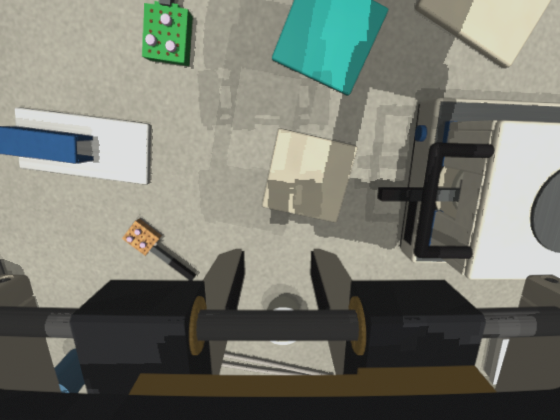

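The hood overlaps its initial shut view to the pixel, and the handle comes out centrally through the notch. The jar, crucible and model have not moved. I'll hand it in.

```bash
python3 -c "
from cell import arm
print(arm.close_job())"
```

```text
the job is handed in; nothing more can be done
None
```

I completed the whole job in the order you asked, in about 26.5 s of the 72 s allowed, and handed it in. No verdict was reported.

1. **Hood up:** I raised it by the bar along its arc, slowing down into the open stop. The arm stopped moving there at about 14 N, with the angle reading about 0.8 rad.
2. **Tray to stone:** I gripped the tray by its block, lifted it about 1.5 mm, drew it out of the dock and set it on the small white stone. I let go and took my hand away.
3. **Tray to plinth:** I took it again by the handle, kept it level, and set it on the plinth with the handle to the front.
4. **Hood down:** I lowered it by the bar under control, pressed it onto its stop and let go.

**Last checks:**
- **Hood shut:** a 16.7 N push gave no further movement, and in the scene and top pictures it sits within about a pixel of its starting position.
- **Tray:** its centre measured about 1 to 2 mm from the plinth's centre, within 1° of the oven's axis. The handle comes out through the middle of the notch.
- **Bystanders:** in the scene picture the jar, crucible and tooth model look unmoved. I compared these by eye only.

**Where measurements disagreed:**
- **Gripper height with the hood shut:** it read about 8.5 mm higher at the end than at the first grip. I put this down to the bar slipping in the fingers, since the horizontal travel and the pictures both show the hood shut.
- **Plinth position:** the cameras differed by up to 4 mm. I used the top and wrist views, which agreed to about 2 mm.

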